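Seat a keyed turning blank in its fixture by feel and bolt it in

TASK

Take the notched wooden blank from its stand and seat it fully home in the round pocket of the fixture: nobody knows where the locked drive key in the pocket points, so turn the blank on it under light pressure until the notch finds the key and the blank drops, without forcing it. Then let go, slide the steel bolt all the way in over the blank's rim, and leave the nail jar, bowl and oak block where they are.

Things in the scene. Friction and masses are not known exactly. Their poses are not given: they have to be found in the camera images.
- blank: Pale wooden blank: disc 72 mm across, 16 mm thick; round pilot 18 mm across, 24 mm long below its centre, foot chamfered; one notch 13 mm wide cut right through the rim, from 17 mm off the axis outwards. Origin: centre of the disc's underside (pilot foot at z = -24 mm, disc top at 16 mm); z up, x points out through the notch. 0.13 to 0.21 kg. Starts upright in the stand.
- tenon (a point): Centre of the blank's square tenon, 28 x 28 mm, 34 mm tall, standing on the middle of the disc, sides along the blank's x and y: the place to grip. 33 mm above the blank's origin (tenon from 16 to 50 mm).
- stand: Plywood block 84 x 84 x 30 mm, fixed to the bench, with a through hole 21 mm across in its middle for the blank's pilot; the disc rests on its top. Origin: centre of its underside, z up.
- fixture: Wooden block screwed to the bench, 44 mm tall, with a round pocket. Origin: on the bench, under the pocket's axis; z up; the block reaches from x = -105 to +65 mm and y = -55 to +55 mm. The bolt is on its -x side, the mark on its +x side.
- pocket_floor (a point): Centre of the pocket's floor, 28 mm above the bench. The pocket is 78 mm across and 16 mm deep; in its floor is a pilot hole 20 mm across and 26 mm deep with a 2 mm chamfer. A seated disc has its underside on this floor and its top flush with the rim; with the notch off the key it rests on the key, 10 mm higher, its pilot 14 mm in the hole. Light pressure (5 to 20 N) is enough; 60 N damages it.
- mark (a point): Dark line inlaid in the rim at the fixture's +x side, 53 mm from the axis. One steel key, 10 mm wide and 10 mm tall, stands on the pocket floor 19 to 33 mm off the axis; it is locked (does not turn) and may point anywhere within 0.5 rad (29 degrees) either side of this line; its place is not measured. The notch goes over it when aligned within about 0.05 rad.
- bolt (a joint): Steel slide bolt on the fixture's -x side, in m: near 0 drawn back, grows as it moves along the fixture's +x over the blank's rim, 0.016 is fully in (stop). Stays where left; about 2 N to slide. Tongue 24 mm wide, 5 mm thick, underside 46.5 mm above the bench: it passes 2.5 mm over a seated disc, an unseated one blocks it. At 0 its end is 41 mm from the pocket's axis.
- bolt_knob (a point): Middle of the bolt's upright round knob, 16 mm across, 22 mm tall (51.5 to 73.5 mm above the bench; this point at 62.5). It lies on the fixture's x axis, 76 mm from the pocket's axis towards -x when the bolt is at 0. Guides beside the tongue reach up to 54 mm. Axes as the fixture's.
- nail_jar: Glass jar with a wooden lid, 63 mm across, 76 mm tall, a bystander. Origin: centre of its underside.
- turned_bowl: Small dark turned bowl, 69 mm across, 35 mm tall, a bystander. Origin: centre of its underside.
- oak_block: Dark oak block 62 x 62 x 40 mm, a bystander. Origin: centre of its underside.
Mind the look-alikes: they are no part of the job. What is shaped like the blank but turquoise is not meant.

How it is judged:
On the way, in this order (a step that is already met when the one before it is completed fails the run):
1. the blank is lifted clear of its stand (z of blank in the frame of stand above 0.055 m), for 0.1 s.
2. the blank is fully home in the pocket, its notch over the key, with the bolt still back (z of blank in the frame of fixture below 0.0295 m and horizontal distance between blank and fixture below 0.004 m and angle between blank's own z axis and vertical below 0.06 rad and value of joint bolt below 0.006 m), for 0.2 s.
At the end, for the whole second after the job is handed in: The blank lies at rest fully home in the pocket (underside within 1.5 mm of the floor, within 4 mm of the axis, upright within 0.06 rad) and the bolt is in over its rim (at least 13.5 of 16 mm) (z of blank in the frame of fixture below 0.0295 m and horizontal distance between blank and fixture below 0.004 m and angle between blank's own z axis and vertical below 0.06 rad and value of joint bolt above 0.0135 m and linear speed of blank below 0.02 m/s); the robot touches nothing.
It fails at once if the blank is pressed against the fixture, its key or its bolt with more than 60 N (contact force between blank and fixture above 60 N).
It fails at once if the nail jar is moved more than 30 mm (distance of nail_jar from where it was at the start of the episode above 0.03 m).
It fails at once if the turned bowl is moved more than 30 mm (distance of turned_bowl from where it was at the start of the episode above 0.03 m).
It fails at once if the oak block is moved more than 30 mm (distance of oak_block from where it was at the start of the episode above 0.03 m).
It also fails if it takes over 51 s, if anything falls off the work surface, if the arm or the gripper's body presses on something with over 40 N, if the wrist force passes 120 N, or if a joint passes its speed limit or range.

ROBOT

A 6-joint arm with a two-finger parallel gripper is mounted at the origin on a cart in front of the work surface, level with it; the furniture and walls round the work are solid. World frame = base frame: x ahead of the robot, y to its left, z up, the work surface at z = 0. Lengths are in m, angles in rad, forces in N, time in s.
With the tool pointing down it reaches from about 0.425 to 0.95 m from the base axis. Payload 3.5 kg.
Tool frame: the origin (TCP) lies at the very end of the fingers, on their centre line; the grasp point (between the pads) lies ctrl.grip_point_offset behind it (ctrl.grip_point_offset is the distance from the TCP to the grasp point, in m); z points along the fingers, y is the direction in which the jaws open and shut (so a half turn about z gives the same grasp; the last joint's range is limited). The gripper opens to 85 mm and grips with 20 to 120 N. Pads are 22 mm wide; open, the fingers measure 114 mm over their backs; the gripper's body (76 mm by 85 mm) begins 54 mm behind the grasp point. The pads swing forward as they close: fully open they stand 13 mm farther back than shut.
Start: joints at [1.093, 0.286, 1.577, -0, 1.279, -0.15], TCP at [0.217, 0.639, 0.197] pointing down, gripper open.
Joint ranges: [-2.77, 2.77], [-0.9, 2.22], [0.21, 2.48], [-1.53, 4.67], [0.24, 2.81], [-2.84, 2.84]. Speed limits (rad/s): [2.79, 2.79, 3.14, 3.14, 3.14, 3.14].

INTERFACE

Orientations are given as a unit quaternion [x, y, z, w].
In Python, from plant import telemetry, imaging, ticket, finder, ctrl gives the robot as it stands. The module is installed in compiled form; this text tells all that it offers.
- The arm moves only by the shell command python3 -m crank 'ROWS' [FORCE]. ROWS is JSON, a list of rows, each a list of 7 numbers: the shift along the tool's x, y, z scaled (see below), then the turn, a rotation vector about the tool's x, y, z scaled (see below), then the opening, from 0 (shut) to 1 (fully open). A call has 1 to 12 rows; each row is the pose to reach, as a shift and turn from the pose commanded when the call began, along the tool's axes at that moment; what a row does not reach only later rows make up. The controller multiplies each number of a shift by 0.15 m and each number of a turn by 90 degrees. A row lasts 1/10 s, in which the tool goes at most 50 mm and 8.59 degrees, less where a joint would pass 70% of its speed; a pose out of reach is approached as far as the arm can. A call with a number of a shift or a turn outside -1 to 1 is refused whole. A call with a gripper value outside its range is refused whole. The fingers move at their own pace and stop on an object; FORCE is the grip in N (left out, the last holds). Time passes only in rows, so rows that repeat a pose let the fingers close. It gives the time, the measured TCP pose, the force and the opening at its end, in the units of the state.
- telemetry.get_state(): the state, without advancing time (a new reading comes with each control period).
- imaging.read_camera(name): name is "scene" or "top" or "wrist"; returns a dict with "pixels" (384x512x3 uint8, red, green, blue), "vfov" (degrees; the focal length in pixels is half the picture's height over the tangent of half this angle, whatever the lens; pixels are square), "cx", "cy" (the principal point, pixels), "rvec" (rotation vector, rad) and "tvec" (3), from world to camera coordinates, as OpenCV has them. Camera axes: x right, y down, z forward; pixel columns grow to the right and rows downward; lengths in m; the calibration is good to about 2 mm. A picture is of the moment at which its call begins. There is no depth.
- ticket.sign_off(): hands the job in, once; it reports no verdict.
Trained networks look in a picture, given as the dict that the camera call returned (one of the last four; its "shot" number tells which), for a name from the list of things; names that differ only in an ending like _2 or _b are one class to them, and where a whole thing is asked for, a point or a joint stands for the part that bears it (a point fixed in the world has none). Each returns a list of dicts, best first, with "confidence" (0 to 1); they miss things now and then, are a little off and sometimes report something else, mostly with a low value. They report only what shows in the picture. A call takes as long as a camera call. They do not tell look-alikes from the thing itself.
- finder.masks_of(label, picture): "pixels" (384x512 bool, what is visible of it) and "extent" ([left, top, right, bottom] in pixels, round what is visible of it).
- finder.pinpoint(label, picture): "location" ([row, column] in pixels: a listed point, or the origin of a listed thing).
The state is a dict: "time": time; "qpos": joint angles; "dq": joint speeds; "joint_efforts": joint torques, N m; "eef_pos": TCP position; "tcp_rot": TCP orientation; "contact_force": force on the tool from outside, world axes, zero at the start; "wrist_torque": the same for the moment, N m; "opening": opening from 0.0 (shut) to 1.0 (fully open).
Only numpy, scipy, OpenCV 4.12 (cv2) and the standard library are available. Lean on these libraries where they do the work, as an engineer would, in place of code of your own. Each camera call takes 0.05 s, during which the arm holds its last target.

## Working session

There is one attempt and no reset: what is moved stays moved. The work goes in short steps, Python scripts to look and compute and a shell command to move; the robot and the scene stay as the last step left them, time stands still between calls to the robot, and variables do not carry over. Pictures are saved under pics/ and viewed, and the job is handed in when it is done.

```bash
mkdir -p pics; ls; cat > h.py <<'E'
import numpy as np, cv2
from plant import telemetry, imaging, ticket, finder, ctrl
from scipy.spatial.transform import Rotation as R
def cam(n,fn=None,s=1):
    p=imaging.read_camera(n)
    if fn: cv2.imwrite('pics/'+fn,cv2.resize(p['pixels'][:,:,::-1],None,fx=s,fy=s,interpolation=cv2.INTER_CUBIC))
    return p
def K(p):
    f=192/np.tan(np.radians(p['vfov'])/2)
    return np.array([[f,0,p['cx']],[0,f,p['cy']],[0,0,1.]])
def ray(p,r,c):
    Rm=cv2.Rodrigues(np.array(p['rvec'],float))[0]; t=np.array(p['tvec'],float)
    return -Rm.T@t, Rm.T@np.linalg.solve(K(p),[c,r,1.])
def onz(p,r,c,z):
    o,d=ray(p,r,c); return o+d*(z-o[2])/d[2]
def proj(p,X):
    Rm=cv2.Rodrigues(np.array(p['rvec'],float))[0]; t=np.array(p['tvec'],float)
    x=K(p)@(Rm@np.array(X,float)+t); return x[1]/x[2],x[0]/x[2]
E
python3 - <<'E'
from h import *
s=telemetry.get_state(); print(s, ctrl.grip_point_offset)
for n in ['top','scene','wrist']:
    p=cam(n,n+'0.png',1.5)
    print(n,{k:p[k] for k in p if k!='pixels'})
    for l in ['blank','tenon','stand','fixture','pocket_floor','mark','bolt_knob','nail_jar','turned_bowl','oak_block']:
        z={'tenon':.063,'blank':.03,'pocket_floor':.028,'mark':.044,'bolt_knob':.0625}.get(l,0)
        for q in finder.pinpoint(l,p)[:3]:
            print(l,np.round(q['location'],1),round(q['confidence'],2),np.round(onz(p,*q['location'],z),4))
E
```

```text
pics
{'time': 0.0, 'qpos': array([ 1.09301328e+00,  2.87184663e-01,  1.57813806e+00,  3.66116920e-06,
        1.27860425e+00, -1.49981129e-01]), 'dq': array([-0.00176801, -0.00077824,  0.00010342,  0.0014206 ,  0.00081019,
        0.00083059]), 'joint_efforts': array([-4.82188079e-04, -4.06004941e+01, -2.92616272e+01, -2.10552794e-04,
        5.94755315e-03,  8.65188326e-06]), 'eef_pos': array([0.21694828, 0.63842372, 0.19515569]), 'tcp_rot': array([ 1.63168528e-01,  9.86597521e-01, -1.10959692e-03, -3.62032291e-04]), 'contact_force': array([0.30371579, 0.1203567 , 0.23766468]), 'wrist_torque': array([ 0.00603675, -0.03248096,  0.01932402]), 'opening': 0.9994140868466991} 0.0187
top {'vfov': 45.930861606077116, 'cx': 254.17460729486717, 'cy': 189.67518934234448, 'rvec': array([ 2.16128578, -2.19063879,  0.1281638 ]), 'tvec': array([0.0190375 , 0.51896365, 1.50431973]), 'shot': 1}
blank [190.6 152.1] 0.88 [0.5201 0.355  0.03  ]
blank [186.1 195.6] 0.64 [0.5334 0.2092 0.03  ]
blank [162.6 279.1] 0.6 [ 0.6101 -0.0738  0.03  ]
tenon [185.6 192.4] 0.88 [0.5315 0.2159 0.063 ]
tenon [189.6 
[... 1000 characters left out ...]
01 0.3642 0.063 ]
stand [176.5 220.2] 0.62 [0.5264 0.2053 0.    ]
fixture [226.3 297.2] 0.61 [ 0.6084 -0.0964  0.    ]
fixture [177.6 220. ] 0.34 [0.5234 0.2009 0.    ]
pocket_floor [217.2 292.9] 0.77 [ 0.6015 -0.0834  0.028 ]
mark [210.9 315.2] 0.97 [ 0.6571 -0.1079  0.044 ]
bolt_knob [212.5 270.5] 0.71 [ 0.5401 -0.0653  0.0625]
nail_jar [308.  288.2] 0.75 [ 0.44   -0.3016  0.    ]
turned_bowl [280.  336.6] 0.7 [ 0.5866 -0.2966  0.    ]
oak_block [162.3 164.4] 0.62 [0.405  0.3649 0.    ]
wrist {'vfov': 67.7398696572001, 'cx': 253.6460963383388, 'cy': 191.35575832742452, 'rvec': array([-2.33515335, -1.67309843, -0.26567215]), 'tvec': array([-0.67482419, -0.04208   ,  0.38079202]), 'shot': 3}
```

View pics/top0.png

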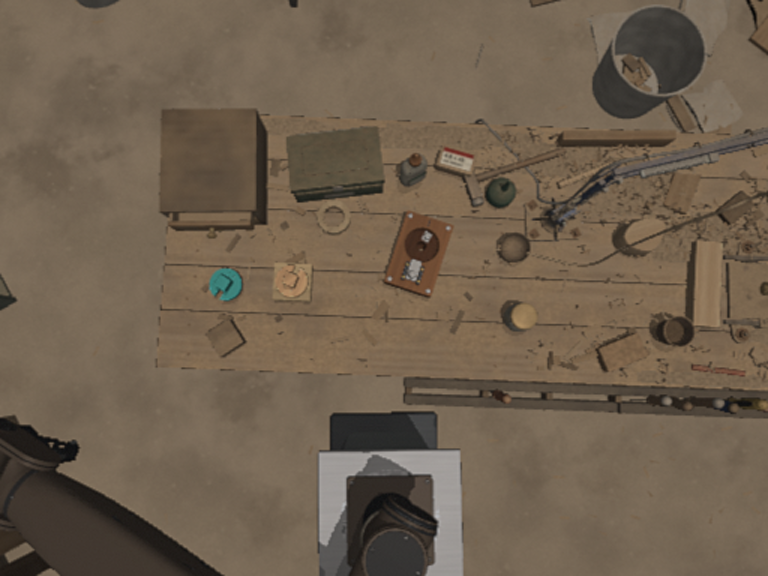

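View pics/scene0.png

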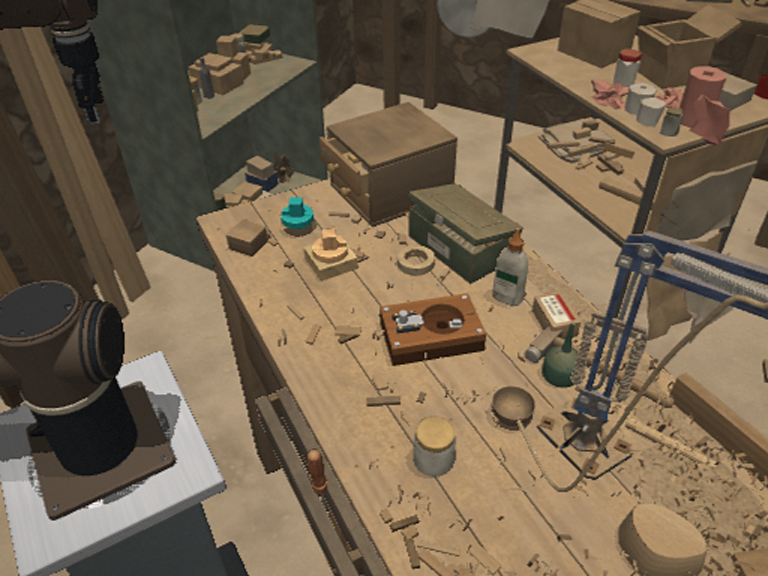

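View pics/wrist0.png

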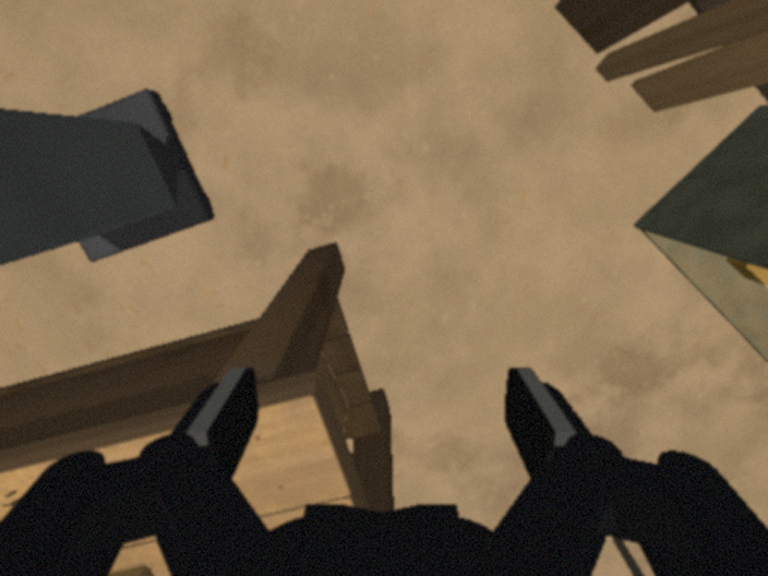

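```bash
python3 - <<'E'
import cv2
a=cv2.imread('pics/top0.png');b=cv2.imread('pics/scene0.png')
# 1.5x coords
A=cv2.resize(a[225:345,180:480],None,fx=2.6,fy=2.6,interpolation=cv2.INTER_CUBIC)
B=cv2.resize(b[170:300,240:400],None,fx=4,fy=4,interpolation=cv2.INTER_CUBIC)
cv2.imwrite('pics/cropA.png',A);cv2.imwrite('pics/cropB.png',B)
E
```

```text
(no output)
```

View pics/cropA.png

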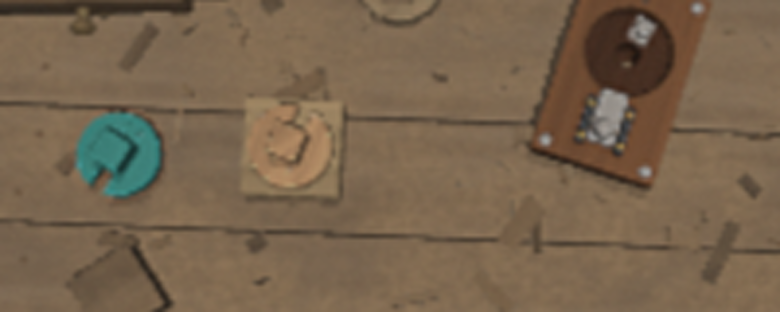

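View pics/cropB.png

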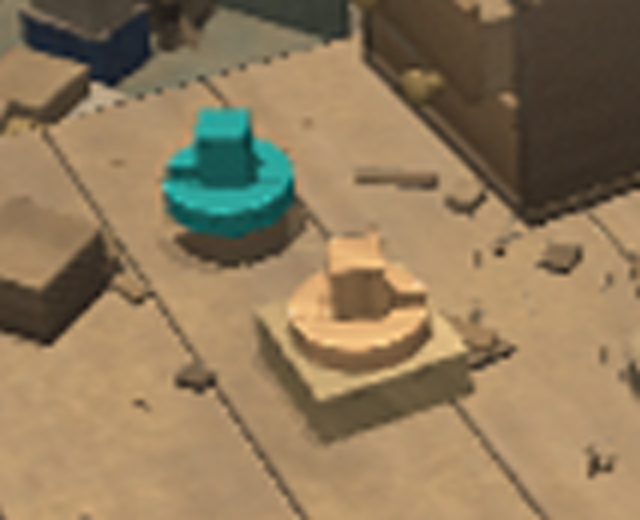

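Candidates in the top picture (row, col): the turquoise part at (190,150) and the pale one on the stand at (187,194). There is also the pale ring at (145,222), and the fixture pocket with its key at (163,281). The crops show a pale, notched, square-tenoned disc on a plywood block, so (187,194) is the blank. The key is visible in the pocket.

```bash
python3 -m crank '[[-0.96,-0.68,0.1,0,0,0,1],[-0.96,-0.68,0.1,0,0,0,1],[-0.96,-0.68,0.1,0,0,0,1],[-0.96,-0.68,0.1,0,0,0,1],[-0.96,-0.68,0.1,0,0,0,1]]'
python3 -m crank '[[-0.96,-0.68,0,0,0,0,1],[-0.96,-0.68,0,0,0,0,1],[-0.96,-0.68,0,0,0,0,1],[-0.96,-0.68,0,0,0,0,1],[-0.96,-0.68,0,0,0,0,1]]'
python3 - <<'E'
from h import *
s=telemetry.get_state();print(s['time'],s['eef_pos'],R.from_quat(s['tcp_rot']).as_matrix().round(3))
p=cam('wrist','w1.png',1.5); o,d=ray(p,p['cy'],p['cx']); print('cam',o,d/np.linalg.norm(d))
E
```

```text
time: 2.15
eef_pos: [0.3226, 0.4935, 0.1812]
tcp_rot: [0.165, 0.986, -0.001, 0.0]
contact_force: [-0.2, -0.4, 0.3]
opening: 1.001
time: 2.65
eef_pos: [0.426, 0.3517, 0.182]
tcp_rot: [0.165, 0.986, 0.0, 0.0]
contact_force: [-0.4, 0.2, -0.1]
opening: 1.001
2.65 [0.42601619 0.35171918 0.18195747] [[-0.946  0.326  0.001]
 [ 0.326  0.946  0.   ]
 [-0.001  0.001 -1.   ]]
cam [0.35170478 0.3772475  0.36000242] [ 0.29444721 -0.1013323  -0.95028028]
```

View pics/w1.png

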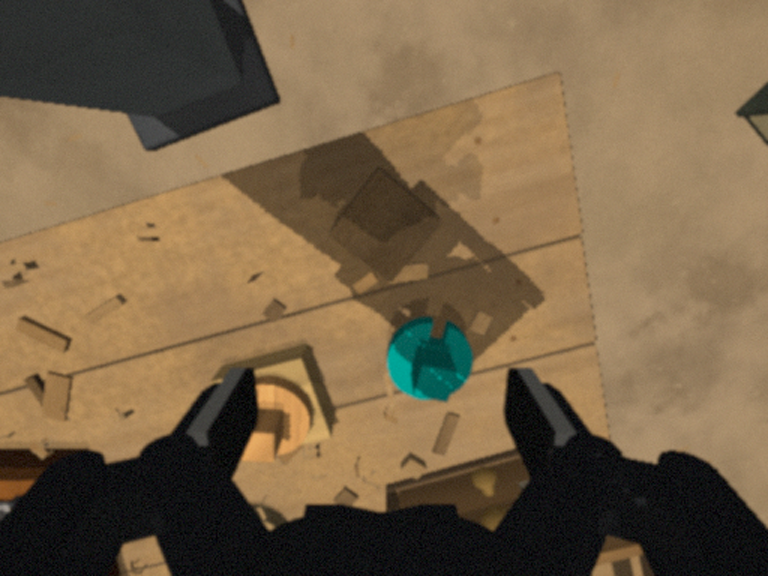

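The wrist picture shows turquoise at (240,287) and the pale blank at (280,187), half hidden by the finger. I'm moving on so the blank is in clear view.

```bash
python3 -m crank '[[-1,-0.68,0,0,0,0,1],[-1,-0.68,0,0,0,0,1],[-1,-0.68,0,0,0,0,1],[-1,-0.68,0,0,0,0,1],[-1,-0.68,0,0,0,0,1]]'
python3 - <<'E'
from h import *
s=telemetry.get_state();print(s['time'],s['eef_pos'])
p=cam('wrist','w2.png',1.5)
for l,z in [('blank',.03),('tenon',.063),('stand',0)]:
    for q in finder.pinpoint(l,p)[:3]: print(l,np.round(q['location'],1),round(q['confidence'],2),np.round(onz(p,*q['location'],z),4))
E
```

```text
time: 3.2
eef_pos: [0.5352, 0.2073, 0.1817]
tcp_rot: [0.164, 0.986, 0.0, 0.0]
contact_force: [0.1, -0.2, 0.3]
opening: 0.999
3.2 [0.5352206  0.20729028 0.18169627]
blank [114.1 377.3] 0.74 [0.522  0.3574 0.03  ]
blank [165.1 255.8] 0.56 [0.5331 0.2106 0.03  ]
tenon [171.8 254.7] 0.86 [0.5324 0.2094 0.063 ]
tenon [118.  393.4] 0.86 [0.5249 0.3595 0.063 ]
stand [169.3 255.7] 0.52 [0.5449 0.2067 0.    ]
```

View pics/w2.png

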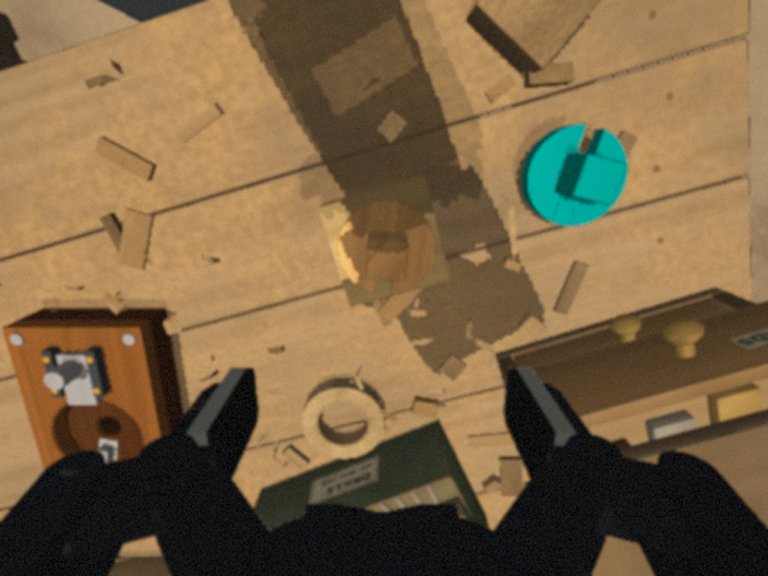

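```bash
python3 - <<'E'
from h import *
p=cam('wrist'); im=p['pixels'][110:220,200:320,::-1].astype(float)
im=np.clip(255*(im/255)**0.6,0,255).astype(np.uint8)
cv2.imwrite('pics/w3.png',cv2.resize(im,None,fx=5,fy=5,interpolation=cv2.INTER_CUBIC))
np.save('w3.npy',p['pixels'])
import pickle; pickle.dump(p,open('w3.pkl','wb'))
E
```

```text
(no output)
```

View pics/w3.png

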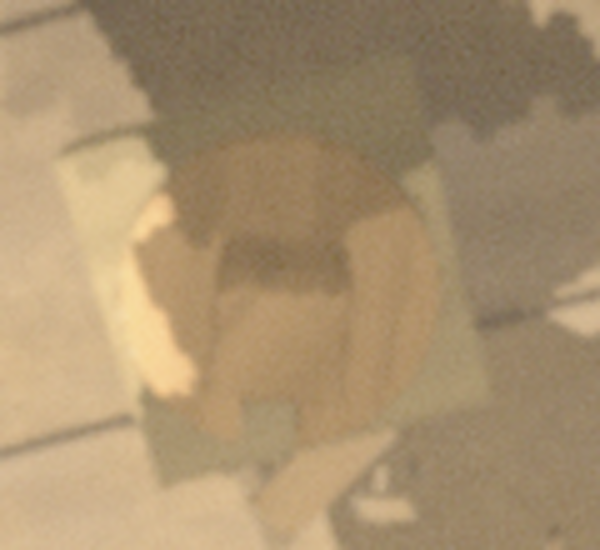

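```bash
python3 - <<'E'
from h import *; import pickle
p=pickle.load(open('w3.pkl','rb'))
def P(x,y,z): return onz(p,110+(y+.5)/5-.5,200+(x+.5)/5-.5,z)
def ang(a,b): d=b-a; return np.degrees(np.arctan2(d[1],d[0]))
a=P(222,285,.08);b=P(347,292,.08);print('tenon top edge',a,b,np.linalg.norm(b-a),ang(a,b))
# disc circle at z=.046: points on rim
pts=np.array([P(x,y,.046)[:2] for x,y in [(132,270),(160,200),(270,135),(400,190),(438,270),(425,350),(385,415)]])
A=np.c_[2*pts,np.ones(len(pts))];s=np.linalg.lstsq(A,(pts**2).sum(1),rcond=None)[0]
c=s[:2];print('disc c',c,np.sqrt(s[2]+c@c))
for q in [(242,402),(298,402),(270,420)]: print('notch',q,ang(np.r_[c,.046],P(*q,.046)),P(*q,.046))
print(ang(P(242,402,.046),P(298,402,.046)))
# synthetic overlay for hypothesised pose
from itertools import product
for yaw in (-20,-10,0,10):
    print(yaw,[ (lambda r,cc:(round((cc-200)*5),round((r-110)*5)))(*proj(p,[c[0]+.014*(i*np.cos(np.radians(yaw))-j*np.sin(np.radians(yaw))),c[1]+.014*(i*np.sin(np.radians(yaw))+j*np.cos(np.radians(yaw))),.08])) for i,j in [(1,1),(1,-1),(-1,-1),(-1,1)]])
E
```

```text
tenon top edge [0.51688426 0.20520375 0.08      ] [0.52623573 0.22845186 0.08      ] 0.025058431478279644 68.08772626067953
disc c [0.53110688 0.21393463] 0.03522792102994056
notch (242, 402) -39.97614958648538 [0.55149563 0.1968409  0.046     ]
notch (298, 402) -11.252837082535603 [0.55561455 0.20905849 0.046     ]
notch (270, 420) -24.969629280641712 [0.55769585 0.20155314 0.046     ]
71.36944318557957
-20 [(350, 402), (214, 399), (216, 265), (356, 268)]
-10 [(362, 390), (227, 410), (204, 278), (343, 257)]
0 [(371, 376), (241, 418), (196, 292), (329, 248)]
10 [(377, 361), (257, 424), (190, 308), (312, 242)]
```

Blank centre is about (0.533, 0.211), with its notch pointing about -22° in the world, so the jaws need a +3° tool turn. I'm descending to the tenon and closing.

```bash
python3 -m crank '[[0.02,0.02,0.2,0,0,0.033,1],[0.02,0.02,0.4,0,0,0.033,1],[0.02,0.02,0.6,0,0,0.033,1],[0.02,0.02,0.75,0,0,0.033,0.8],[0.02,0.02,0.86,0,0,0.033,0.7],[0.02,0.02,0.86,0,0,0.033,0.6],[0.02,0.02,0.86,0,0,0.033,0.55]]' 40
python3 - <<'E'
from h import *
s=telemetry.get_state();print(s['time'],s['eef_pos'],s['contact_force'],s['qpos'])
p=cam('wrist','w4.png',1.5)
cam('scene','s4.png',1.5)
E
```

```text
time: 4.15
eef_pos: [0.5312, 0.2132, 0.0528]
tcp_rot: [0.188, 0.982, 0.0, -0.0]
contact_force: [-0.5, -1.0, 0.1]
opening: 0.55
4.15 [0.53117937 0.2131868  0.05283338] [-0.50591172 -1.01384767  0.12615817] [ 2.04390806e-01  2.24995994e-01  1.93486741e+00  1.50025683e-04
  9.81751646e-01 -9.88450179e-01]
```

View pics/w4.png

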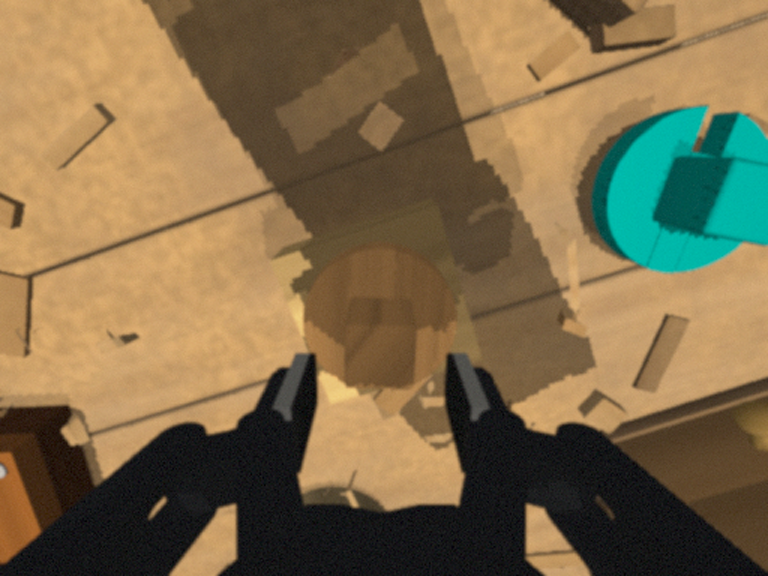

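```bash
python3 - <<'E'
from h import *
p=cam('wrist')
im=p['pixels'][150:290,180:330,::-1].astype(float)
im=np.clip(255*(im/255)**0.6,0,255).astype(np.uint8)
im=cv2.resize(im,None,fx=4,fy=4,interpolation=cv2.INTER_CUBIC)
def mk(X,col):
    r,c=proj(p,X); cv2.circle(im,(int((c-180)*4+2),int((r-150)*4+2)),4,col,-1)
s=telemetry.get_state(); c=s['eef_pos']; M=R.from_quat(s['tcp_rot']).as_matrix()
mk([c[0],c[1],.08],(0,0,255))
for i,j in [(1,1),(1,-1),(-1,-1),(-1,1)]:
    X=c+M@np.array([i*.014,j*.014,0]); mk([X[0],X[1],.08],(0,255,0))
for a in np.linspace(0,2*np.pi,24,endpoint=False): mk([c[0]+.036*np.cos(a),c[1]+.036*np.sin(a),.046],(255,0,0))
cv2.imwrite('pics/w5.png',im)
E
```

```text
(no output)
```

View pics/w5.png

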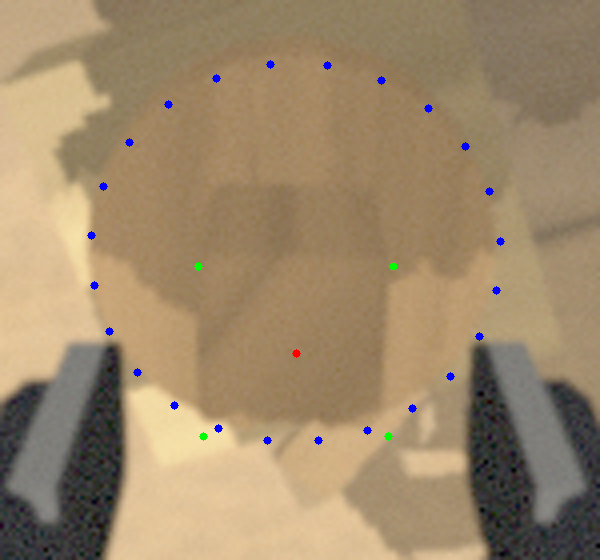

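The blank sits about 3 mm further along tool +x than the TCP. I'm correcting that and closing.

```bash
python3 -m crank '[[0.018,-0.004,0,0,0,0,0.5],[0.018,-0.004,0,0,0,0,0.2],[0.018,-0.004,0,0,0,0,0.2],[0.018,-0.004,0,0,0,0,0.1],[0.018,-0.004,0,0,0,0,0.1],[0.018,-0.004,0,0,0,0,0.1]]' 50
python3 -m crank '[[0,0,-0.1,0,0,0,0.1],[0,0,-0.3,0,0,0,0.1],[0,0,-0.5,0,0,0,0.1],[0,0,-0.7,0,0,0,0.1],[0,0,-0.7,0,0,0,0.1]]'
python3 - <<'E'
from h import *
s=telemetry.get_state();print(s['time'],s['eef_pos'],s['contact_force'],s['qpos'],s['opening'])
p=cam('wrist','w6.png',1.5)
E
```

```text
time: 4.9
eef_pos: [0.5289, 0.2125, 0.0525]
tcp_rot: [0.189, 0.982, -0.0, -0.0]
contact_force: [0.3, 0.8, -0.2]
opening: 0.099
time: 5.4
eef_pos: [0.5326, 0.2134, 0.1646]
tcp_rot: [0.189, 0.982, 0.002, 0.005]
contact_force: [0.3, 1.0, 0.4]
opening: 0.1
5.4 [0.53256405 0.21343239 0.16457822] [0.29113247 0.96916685 0.38391838] [ 2.04361926e-01  8.61066969e-02  1.86758800e+00  4.26320315e-05
  1.17610020e+00 -9.86972796e-01] 0.09985948436001464
```

View pics/w6.png

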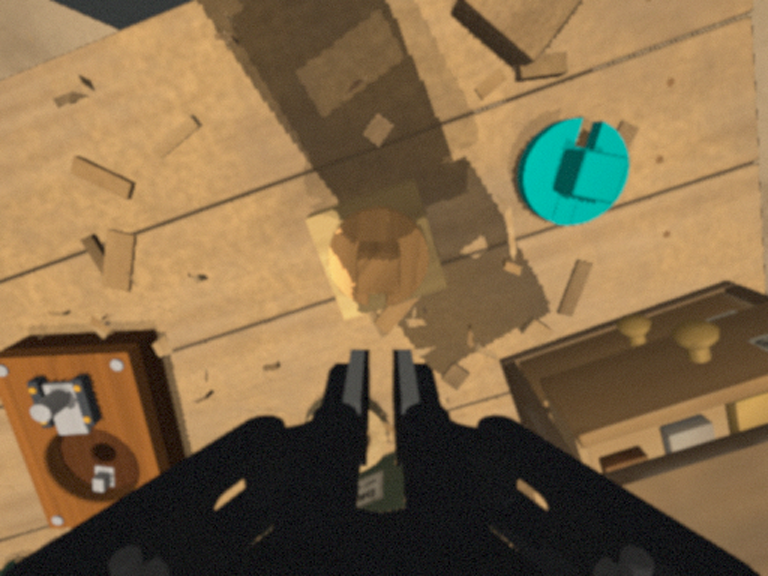

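```bash
python3 - <<'E'
from h import *
p=cam('wrist'); s=telemetry.get_state(); c=s['eef_pos']; M=R.from_quat(s['tcp_rot']).as_matrix()
for o in [0,.0187,.04]:
  for y in [-.01,0,.01]: print(o,y,np.round(np.array(proj(p,c+M@[0,y,-o]))*1.5,1))
Rm=cv2.Rodrigues(p['rvec'])[0]; o=-Rm.T@p['tvec']; print('cam in tool',M.T@(o-c)); print(M.T@Rm.T)
for l,z in [('blank',.03),('tenon',.063),('stand',0)]:
    for q in finder.pinpoint(l,p)[:3]: print(l,np.round(q['location'],1),round(q['confidence'],2),np.round(onz(p,*q['location'],z),4))
im=p['pixels'][125:225,190:320,::-1].astype(float)
im=np.clip(255*(im/255)**0.6,0,255).astype(np.uint8)
cv2.imwrite('pics/w7.png',cv2.resize(im,None,fx=5,fy=5,interpolation=cv2.INTER_CUBIC))
cam('scene','s7.png',1)
q=cam('top','t7.png',1)
b=cv2.imread('pics/s7.png'); cv2.imwrite('pics/s7.png',cv2.resize(b[60:230,110:310],None,fx=3.5,fy=3.5,interpolation=cv2.INTER_CUBIC))
b=cv2.imread('pics/t7.png'); cv2.imwrite('pics/t7.png',cv2.resize(b[140:250,120:310],None,fx=4,fy=4,interpolation=cv2.INTER_CUBIC))
E
```

```text
0 -0.01 [325.  356.6]
0 0 [325.  378.6]
0 0.01 [325.  400.5]
0.0187 -0.01 [343.  354.3]
0.0187 0 [343.  378.4]
0.0187 0.01 [342.9 402.6]
0.04 -0.01 [368.4 351.1]
0.04 0 [368.3 378.3]
0.04 0.01 [368.3 405.5]
cam in tool [ 0.07784513  0.00050826 -0.18025639]
[[ 3.79340364e-04 -9.49415990e-01 -3.14020913e-01]
 [ 9.99998182e-01 -2.26718759e-04  1.89347290e-03]
 [-1.86888788e-03 -3.14021060e-01  9.49414178e-01]]
blank [172.2 255.3] 0.91 [0.5329 0.2148 0.03  ]
blank [113.2 380.2] 0.79 [0.5223 0.3596 0.03  ]
tenon [181.7 250.1] 0.94 [0.5321 0.2092 0.063 ]
tenon [116.7 392.8] 0.79 [0.5228 0.3573 0.063 ]
tenon [  2.7 339.7] 0.29 [0.4153 0.337  0.063 ]
```

View pics/w7.png

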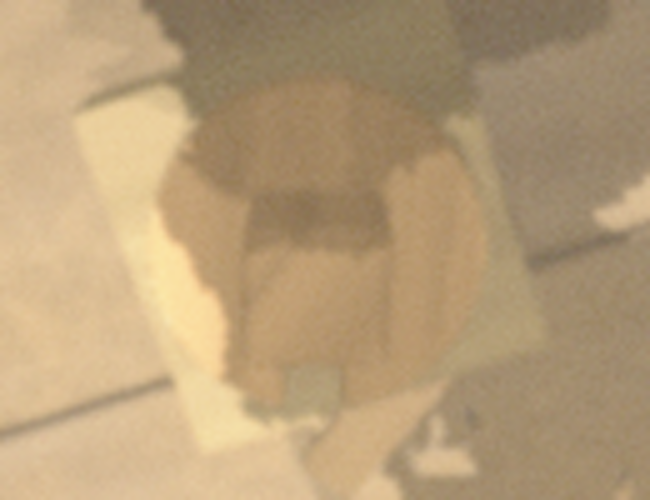

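View pics/s7.png

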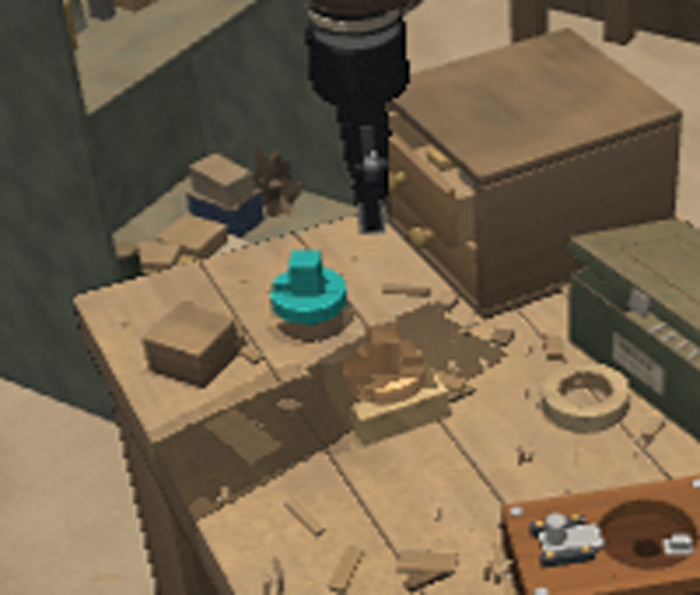

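View pics/t7.png

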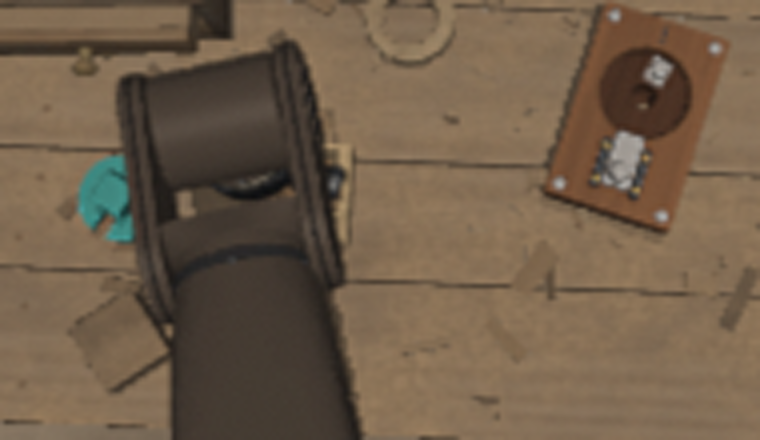

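The grip missed: the blank stands untouched in the stand and the jaws closed on nothing. I'm checking where the fingertips really are against the reported TCP, using the scene camera and both hypotheses.

```bash
python3 - <<'E'
from h import *
p=cam('scene'); s=telemetry.get_state(); c=s['eef_pos']; M=R.from_quat(s['tcp_rot']).as_matrix()
r,cc=proj(p,c); print(c,r,cc)
im=p['pixels'][80:180,170:280,::-1].copy(); im=cv2.resize(im,None,fx=6,fy=6,interpolation=cv2.INTER_CUBIC)
def mk(X,col):
    r,q=proj(p,X); cv2.circle(im,(int((q-170)*6+3),int((r-80)*6+3)),4,col,-1)
mk(c,(0,0,255)); mk(c-[0,0,-.0187],(0,255,0)); mk(c+M@[-.02,0,0],(255,0,0))
b=np.array([.5335,.2125,0])
a0=np.radians(-22)
for i,j in [(1,1),(1,-1),(-1,-1),(-1,1)]: mk(b+[.014*(i*np.cos(a0)-j*np.sin(a0)),.014*(i*np.sin(a0)+j*np.cos(a0)),.08],(255,255,0))
for i,j in [(1,1),(1,-1),(-1,-1),(-1,1)]: mk(b+[.042*(i*np.cos(a0)-j*np.sin(a0)),.042*(i*np.sin(a0)+j*np.cos(a0)),.03],(255,0,255))
cv2.imwrite('pics/s8.png',im)
E
```

```text
[0.52803692 0.2123689  0.15610712] 133.9007418693029 216.20050709562489
```

View pics/s8.png

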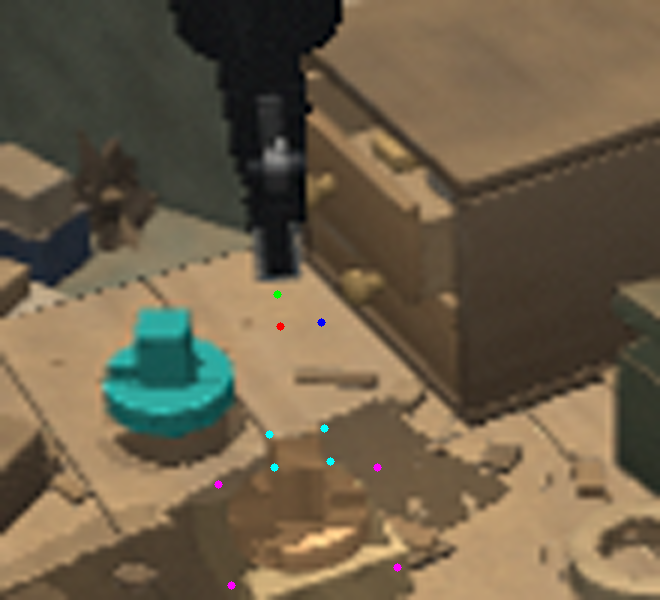

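```bash
python3 - <<'E'
from h import *
p=cam('scene'); w=cam('wrist'); s=telemetry.get_state(); c=s['eef_pos']; M=R.from_quat(s['tcp_rot']).as_matrix()
im=w['pixels'][200:290,200:310,::-1].astype(float); im=np.clip(255*(im/255)**0.5,0,255).astype(np.uint8)
cv2.imwrite('pics/w9.png',cv2.resize(im,None,fx=6,fy=6,interpolation=cv2.INTER_CUBIC))
o1,d1=ray(p,80+277/6,170+277/6)
for row in (232,234,236):
    o2,d2=ray(w,row,252.5)
    A=np.c_[d1,-d2]; t=np.linalg.lstsq(A,o2-o1,rcond=None)[0]
    a=o1+d1*t[0];b=o2+d2*t[1]; print(row,'gap',np.linalg.norm(a-b),'tip in tool',M.T@((a+b)/2-c))
print(s['eef_pos'],s['time'])
E
```

```text
232 gap 0.0048052270089948244 tip in tool [ 0.00063738 -0.0001921  -0.02465833]
234 gap 0.0036631193706491844 tip in tool [ 0.00014562 -0.00031915 -0.02506205]
236 gap 0.002525344047235058 tip in tool [-0.00033958 -0.00045002 -0.02547633]
[0.52837961 0.21249098 0.15659433] 5.9
```

View pics/w9.png

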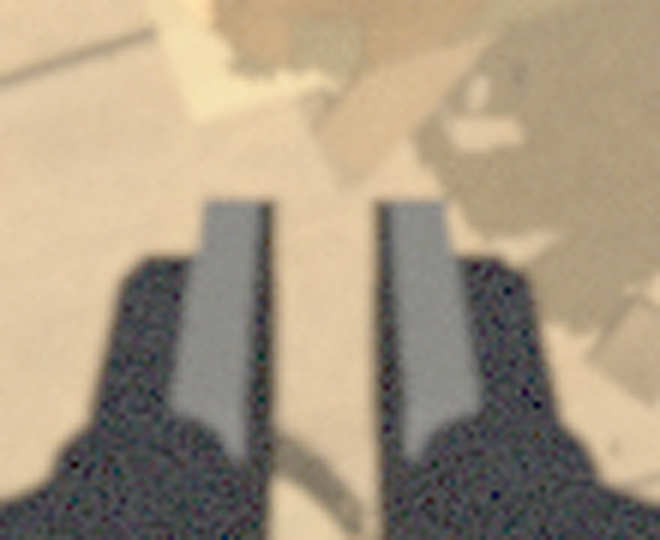

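Both cameras triangulate the fingertips about 25 mm behind the reported TCP, which agrees with the miss: the tips closed just above the tenon. I'll go 22 mm lower than before, stop and check.

```bash
python3 -m crank '[[0,0,0.15,0,0,0,0.55],[0,0,0.35,0,0,0,0.6],[0,0,0.55,0,0,0,0.6],[0,0,0.7,0,0,0,0.6],[0,0,0.76,0,0,0,0.6],[0,0,0.80,0,0,0,0.6],[0,0,0.84,0,0,0,0.6],[0,0,0.84,0,0,0,0.6]]'
python3 - <<'E'
from h import *
p=cam('wrist'); s=telemetry.get_state(); c=s['eef_pos']; M=R.from_quat(s['tcp_rot']).as_matrix(); print(c,s['contact_force'])
im=p['pixels'][150:290,170:330,::-1].astype(float)
im=np.clip(255*(im/255)**0.6,0,255).astype(np.uint8)
im=cv2.resize(im,None,fx=4,fy=4,interpolation=cv2.INTER_CUBIC)
cv2.imwrite('pics/w10a.png',im)
def mk(X,col):
    r,c=proj(p,X); cv2.circle(im,(int((c-170)*4+2),int((r-150)*4+2)),3,col,-1)
mk([c[0],c[1],.08],(0,0,255))
for i,j in [(1,1),(1,-1),(-1,-1),(-1,1)]:
    X=c+M@np.array([i*.014,j*.014,0]); mk([X[0],X[1],.08],(0,255,0))
for a in np.linspace(0,2*np.pi,24,endpoint=False): mk([c[0]+.036*np.cos(a),c[1]+.036*np.sin(a),.046],(255,0,0))
cv2.imwrite('pics/w10.png',im)
cam('scene','s10.png',1)
b=cv2.imread('pics/s10.png'); cv2.imwrite('pics/s10.png',cv2.resize(b[90:200,160:290],None,fx=5,fy=5,interpolation=cv2.INTER_CUBIC))
E
```

```text
time: 6.7
eef_pos: [0.5291, 0.2127, 0.0318]
tcp_rot: [0.189, 0.982, 0.0, 0.0]
contact_force: [-0.0, -0.3, -1.0]
opening: 0.602
[0.52939718 0.21272719 0.03222483] [0.73127805 0.36691128 0.57147666]
```

View pics/w10.png

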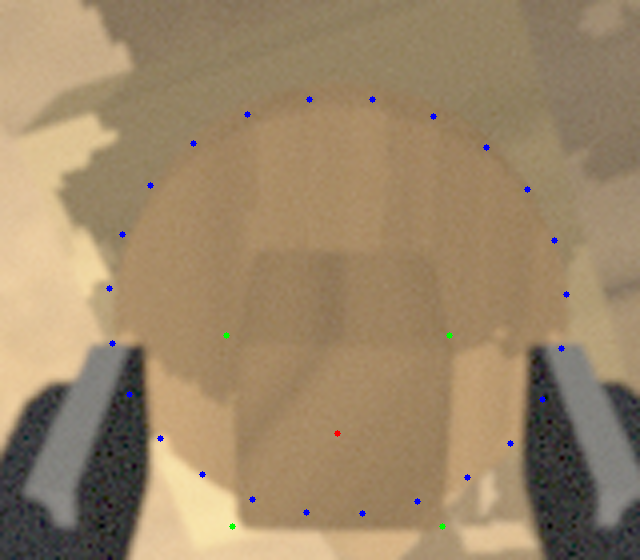

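View pics/s10.png

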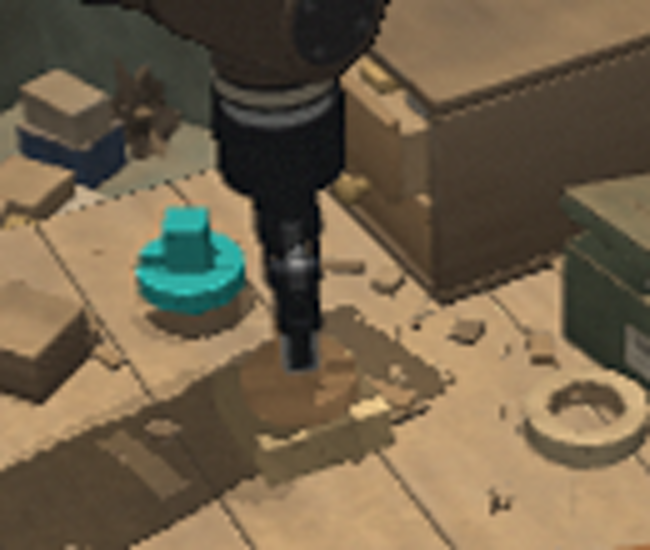

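The overlay now lies on the tenon within about 1 mm, and the scene crop shows the fingertip beside the tenon. Closing.

```bash
python3 -m crank '[[0,0.003,0,0,0,0,0.3],[0,0.003,0,0,0,0,0.2],[0,0.003,0,0,0,0,0.2],[0,0.003,0,0,0,0,0.2],[0,0.003,0,0,0,0,0.2]]' 60
```

```text
time: 7.3
eef_pos: [0.53, 0.2133, 0.0328]
tcp_rot: [0.189, 0.982, 0.0, 0.001]
contact_force: [-0.1, -0.3, 6.7]
opening: 0.311
```

```bash
python3 -m crank '[[0,0,-0.05,0,0,0,0.2],[0,0,-0.2,0,0,0,0.2],[0,0,-0.4,0,0,0,0.2],[0,0,-0.6,0,0,0,0.2],[0,0,-0.8,0,0,0,0.2],[0,0,-0.8,0,0,0,0.2]]'
python3 - <<'E'
from h import *
p=cam('wrist','w11.png',1.5); s=telemetry.get_state(); print(s['eef_pos'],s['contact_force'],s['time'])
E
```

```text
time: 7.9
eef_pos: [0.5316, 0.2136, 0.1562]
tcp_rot: [0.189, 0.982, 0.002, 0.004]
contact_force: [0.7, 0.7, -1.0]
opening: 0.309
[0.53002084 0.21321072 0.15332259] [ 0.36116675 -0.24483397 -1.93693629] 7.95
```

View pics/w11.png

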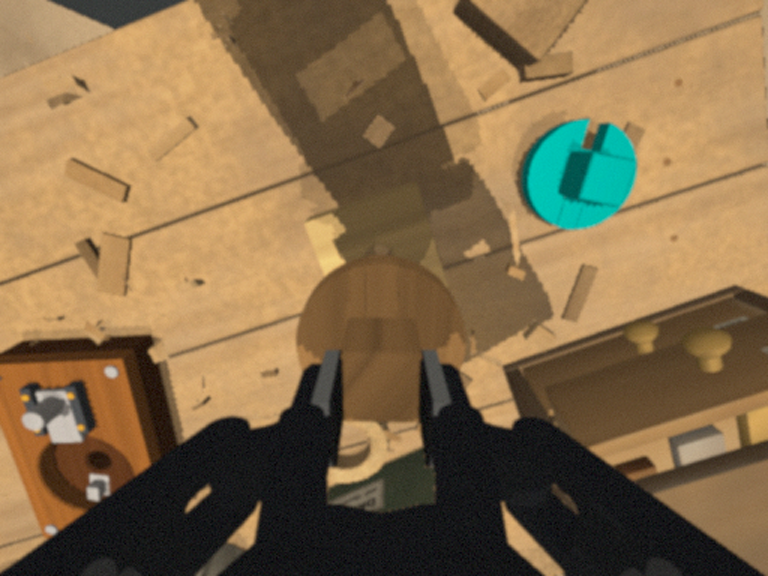

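Gripped (opening 0.31) and lifted, with about 2 N hanging on the wrist. Next I'm moving so the wrist camera can see the fixture.

```bash
python3 -m crank '[[-0.2,-0.2,-0.03,0,0,0,0.2],[-0.4,-0.4,-0.1,0,0,0,0.2],[-0.6,-0.6,-0.1,0,0,0,0.2],[-0.8,-0.8,-0.1,0,0,0,0.2],[-0.82,-0.8,-0.1,0,0,0,0.2]]'
python3 -m crank '[[-0.2,-0.2,-0.03,0,0,0,0.2],[-0.4,-0.4,-0.1,0,0,0,0.2],[-0.6,-0.6,-0.1,0,0,0,0.2],[-0.8,-0.8,-0.1,0,0,0,0.2],[-0.82,-0.8,-0.1,0,0,0,0.2],[-0.82,-0.8,-0.1,0,0,0,0.2],[-0.82,-0.8,-0.1,0,0,0,0.2]]'
python3 - <<'E'
from h import *
import pickle
p=cam('wrist','w12.png',1.5); s=telemetry.get_state(); print(s['eef_pos'],s['contact_force'],s['time'],s['qpos'])
pickle.dump((p,s),open('w12.pkl','wb'))
for l,z in [('pocket_floor',.028),('mark',.044),('bolt_knob',.0625),('fixture',0)]:
    for q in finder.pinpoint(l,p)[:3]: print(l,np.round(q['location'],1),round(q['confidence'],2),np.round(onz(p,*q['location'],z),4))
E
```

```text
time: 8.45
eef_pos: [0.5986, 0.0515, 0.1634]
tcp_rot: [0.191, 0.982, -0.001, -0.002]
contact_force: [-0.7, 0.1, -2.0]
opening: 0.307
time: 9.15
eef_pos: [0.6673, -0.0995, 0.1794]
tcp_rot: [0.188, 0.982, 0.0, -0.002]
contact_force: [-0.2, -0.9, -1.4]
opening: 0.306
[ 0.66747534 -0.09925575  0.17996902] [-0.35613521  0.33019908 -2.33688273] 9.2 [-2.97862565e-01  3.00271910e-01  1.59009080e+00  3.84898550e-04
  1.25426133e+00 -1.49062081e+00]
pocket_floor [115.1 251.4] 0.66 [ 0.6098 -0.0794  0.028 ]
mark [163.7 252.8] 0.8 [ 0.6585 -0.097   0.044 ]
bolt_knob [ 36.1 244.8] 0.88 [ 0.5405 -0.0579  0.0625]
fixture [113.6 254.5] 0.7 [ 0.6108 -0.076   0.    ]
```

View pics/w12.png

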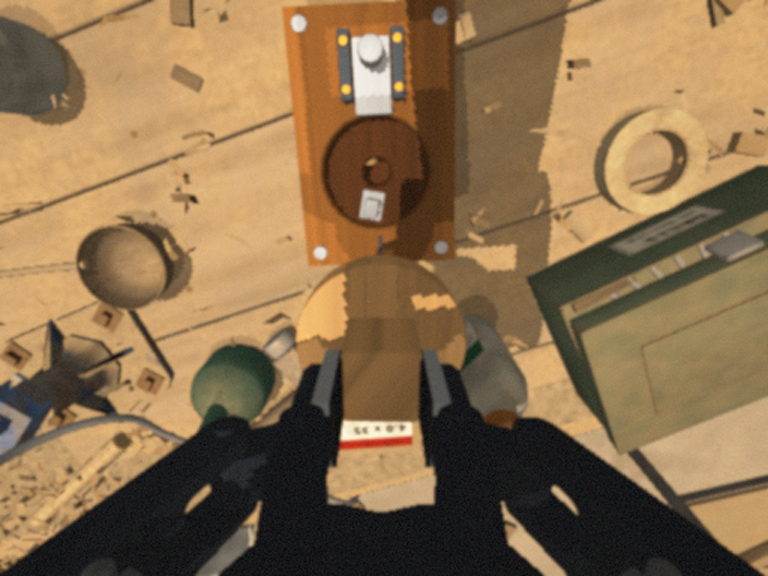

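The fixture is clear: bolt knob at (33,247), pocket at (115,251), key at (137,248) and mark at about (163,253). I'm zooming in to measure the axis and key angle.

```bash
python3 - <<'E'
from h import *
import pickle
p,s=pickle.load(open('w12.pkl','rb'))
im=p['pixels'][65:180,180:320,::-1].astype(float)
im=np.clip(255*(im/255)**0.6,0,255).astype(np.uint8)
cv2.imwrite('pics/w13.png',cv2.resize(im,None,fx=5,fy=5,interpolation=cv2.INTER_CUBIC))
E
```

```text
(no output)
```

View pics/w13.png

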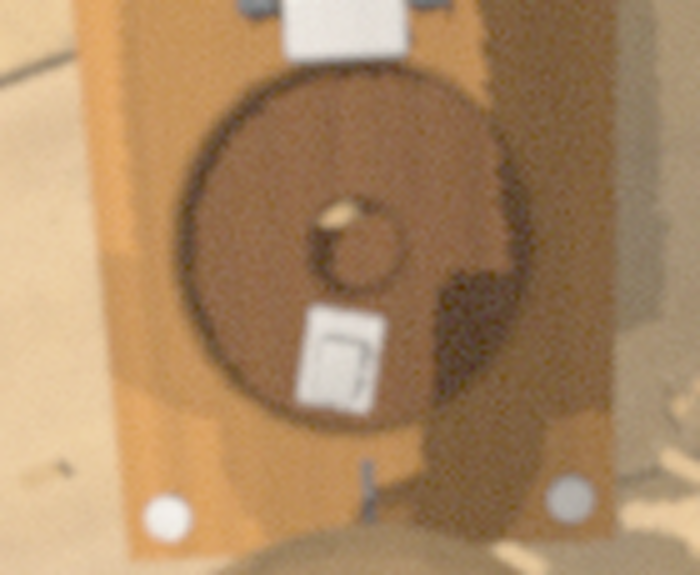

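```bash
python3 - <<'E'
from h import *
import pickle
p,s=pickle.load(open('w12.pkl','rb'))
def P(x,y,z): return onz(p,65+(y+.5)/5-.5,180+(x+.5)/5-.5,z)
def ang(a,b): d=b-a; return np.degrees(np.arctan2(d[1],d[0]))
pts=np.array([P(x,y,.044)[:2] for x,y in [(180,245),(530,245),(350,62),(352,432),(235,125),(225,370),(480,120)]])
A=np.c_[2*pts,np.ones(len(pts))];q=np.linalg.lstsq(A,(pts**2).sum(1),rcond=None)[0]
c=q[:2];print('rim c',c,np.sqrt(q[2]+c@c), np.hypot(*(pts-c).T).round(4))
print('hole',P(357,247,.028), P(357,247,.026))
m=P(368,490,.044);print('mark',m,ang(np.r_[c,0],m),np.linalg.norm(m[:2]-c))
k=P(36.1,0,0)
kn=onz(p,36.1,244.8,.0625);print('knob axis',kn,ang(kn,np.r_[c,0]),np.linalg.norm(kn[:2]-c))
# screws
a=P(168,519,.044);b=P(570,499,.044);print('screws y-axis',ang(a,b)-90,np.linalg.norm(a-b))
# fixture side edge
for z in (.038,.030):
    key=P(342,360,z);print('key',z,key,ang(np.r_[c,0],key),np.linalg.norm(key[:2]-c))
    print(' edges',ang(P(312,305,z),P(297,402,z)),ang(P(387,318,z),P(372,415,z)),np.linalg.norm(P(312,305,z)-P(297,402,z)),np.linalg.norm(P(312,305,z)-P(387,318,z)))
E
```

```text
rim c [ 0.60958712 -0.07970896] 0.037333631324187974 [0.0375 0.0368 0.0384 0.0376 0.0363 0.0374 0.0373]
hole [ 0.60857474 -0.07934447  0.028     ] [ 0.60865644 -0.07939689  0.026     ]
mark [ 0.65749689 -0.09615362  0.044     ] -18.944388124282796 0.0506534572280504
knob axis [ 0.54054346 -0.05789811  0.0625    ] -17.531299102995852 0.07240677403689474
screws y-axis -18.76826542650693 0.09024772995997349
key 0.038 [ 0.62936841 -0.0911579   0.038     ] -30.06122685556236 0.02285557967252691
 edges -31.363123147925446 -30.441116358772707 0.021489528922818676 0.01664874299778835
key 0.03 [ 0.63022562 -0.09166969  0.03      ] -30.093781461975077 0.02385385456404072
 edges -31.363123147925364 -30.44111635877272 0.022027116844971235 0.017065232497710768
```

The wrist measurements come out about 4.5% small: rim radius 37.3 instead of 39 mm, and knob distance 72.4 instead of 76 mm. I'll run PnP on the known fixture geometry to find what is off.

```bash
python3 - <<'E'
from h import *
import pickle
p,s=pickle.load(open('w12.pkl','rb'))
im=p['pixels'][0:95,180:320,::-1].astype(float)
im=np.clip(255*(im/255)**0.6,0,255).astype(np.uint8)
cv2.imwrite('pics/w14.png',cv2.resize(im,None,fx=5,fy=5,interpolation=cv2.INTER_CUBIC))
E
```

```text
(no output)
```

View pics/w14.png

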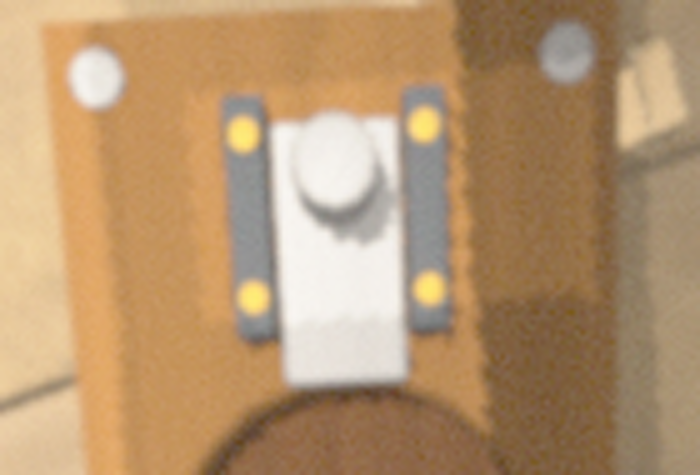

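```bash
cat > pnp.py <<'E'
from h import *
import pickle
from scipy.optimize import least_squares
p,s=pickle.load(open('w12.pkl','rb'))
a=lambda x,y:(180+(x+.5)/5-.5,65+(y+.5)/5-.5)   # w13
b=lambda x,y:(180+(x+.5)/5-.5,(y+.5)/5-.5)      # w14
obj=[];img=[]
def add(o,i): obj.append(o);img.append(i)
add((-41,12,51.5),b(408,385)) if False else None
add((65,-55,44),a(130,558)); add((65,55,44),a(615,540)); add((-105,-55,44),b(42,25))
add((53,0,44),a(368,490))
add((-41,-12,51.5),b(285,384)); add((-41,12,51.5),b(408,380))
add((-76,0,73.5),b(336,155))
add((0,0,28),a(357,247))
obj=np.array(obj)/1000; img=np.array(img)
rim=np.array([a(*q) for q in [(180,245),(530,245),(350,62),(352,432),(235,125),(225,370),(480,120)]])
Rm0=cv2.Rodrigues(np.array(p['rvec']))[0]
Kp=K(p); Rt=np.array(p['rvec'],float); 
# unknown: fixture x,y,yaw in world; camera position offset d(3), small rot w(3), f scale
def pr(X,d,w,fs):
    Rm=R.from_rotvec(w).as_matrix()@Rm0; o=-Rm0.T@np.array(p['tvec'])+d
    q=(X-o)@Rm.T; return q[:,:2]/q[:,2:]*Kp[0,0]*fs+Kp[:2,2]
def W(X,fx,fy,yaw):
    c,s_=np.cos(yaw),np.sin(yaw); return np.c_[fx+c*X[:,0]-s_*X[:,1],fy+s_*X[:,0]+c*X[:,1],X[:,2]]
th=np.linspace(0,2*np.pi,361)
circ=np.c_[.039*np.cos(th),.039*np.sin(th),0*th+.044]
def res(v,mode):
    fx,fy,yaw=v[:3]; dz=v[3] if 'z' in mode else 0; fs=v[4] if 'f' in mode else 1; w=v[5:8] if 'w' in mode else np.zeros(3)
    d=np.array([0,0,dz])
    r=(pr(W(obj,fx,fy,yaw),d,w,fs)-img).ravel()
    cp=pr(W(circ,fx,fy,yaw),d,w,fs)
    rr=[]
    for q in rim:
        rr.append(np.min(np.hypot(*(cp-q).T)))
    return np.r_[r,rr,10*(fs-1)*0,(w*100 if 'w' in mode else [])]
for mode in ['','z','f','zf','zw','w','zfw']:
    o=least_squares(res,[.61,-.08,-.33,0,1,0,0,0],args=(mode,),loss='soft_l1')
    print(mode,'cost',round(o.cost,2),o.x.round(4))
    if mode in('z','zw'): print(res(o.x,mode)[:2*len(obj)].reshape(-1,2).round(1).tolist(),res(o.x,mode)[2*len(obj):].round(1))
E
python3 pnp.py
```

```text
cost 12.75 [ 0.6101 -0.0796 -0.3334  0.      1.      0.      0.      0.    ]
z cost 9.03 [ 0.6099 -0.0799 -0.3332  0.0056  1.      0.      0.      0.    ]
[[0.4, -0.0], [-1.1, -0.6], [1.2, 2.4], [-0.1, 1.3], [0.5, -1.4], [-0.5, -1.7], [-0.3, 0.1], [0.0, 1.0]] [0.8 1.4 0.2 0.7 2.  0.9 1.  0. ]
f cost 9.06 [ 0.6081 -0.0792 -0.3336  1.2215  0.9778  0.      0.      0.    ]
zf cost 9.02 [ 0.6092 -0.0796 -0.3334  0.0034  0.9912  0.      0.      0.    ]
zw cost 8.84 [ 6.1200e-01 -8.0000e-02 -3.3330e-01  5.3000e-03 -1.5331e+01  6.3000e-03
 -1.9000e-03 -6.0000e-04]
[[0.4, -0.0], [-1.2, -0.6], [1.0, 2.0], [-0.1, 1.3], [0.5, -1.4], [-0.4, -1.7], [-0.2, 0.1], [0.0, 1.0]] [ 0.8  1.4  0.2  0.7  2.1  0.9  1.   0.   0.6 -0.2 -0.1]
w cost 11.82 [ 6.17100e-01 -8.27000e-02 -3.34500e-01 -8.93040e+00  2.42803e+01
  2.39000e-02  1.00000e-03  3.00000e-04]
zfw cost 8.81 [ 6.111e-01 -7.960e-02 -3.335e-01  2.200e-03  9.878e-01  6.600e-03
 -2.000e-03 -6.000e-04]
```

The fit is stable: fixture axis at (0.6095, -0.0797), yaw -19.1°, key at about -30.5° world (11° off the mark). Next, how the blank sits in the hand.

```bash
python3 - <<'E'
from h import *
import pickle
p,s=pickle.load(open('w12.pkl','rb')); c=s['eef_pos']; M=R.from_quat(s['tcp_rot']).as_matrix()
im=p['pixels'][160:290,180:330,::-1].astype(float); im=np.clip(255*(im/255)**0.6,0,255).astype(np.uint8)
im=cv2.resize(im,None,fx=4,fy=4,interpolation=cv2.INTER_CUBIC)
def mk(t,col):
    r,q=proj(p,c+M@np.array(t)); cv2.circle(im,(int((q-180)*4+2),int((r-160)*4+2)),2,col,-1)
h=.0028
for a in np.linspace(0,2*np.pi,40,endpoint=False): mk([.036*np.cos(a),.036*np.sin(a),h-.016],(255,0,0))
for i,j in [(1,1),(1,-1),(-1,-1),(-1,1)]: mk([i*.014,j*.014,h-.05],(0,255,0)); mk([i*.014,j*.014,h-.016],(0,255,255))
cv2.imwrite('pics/w15.png',im)
E
```

```text
(no output)
```

View pics/w15.png

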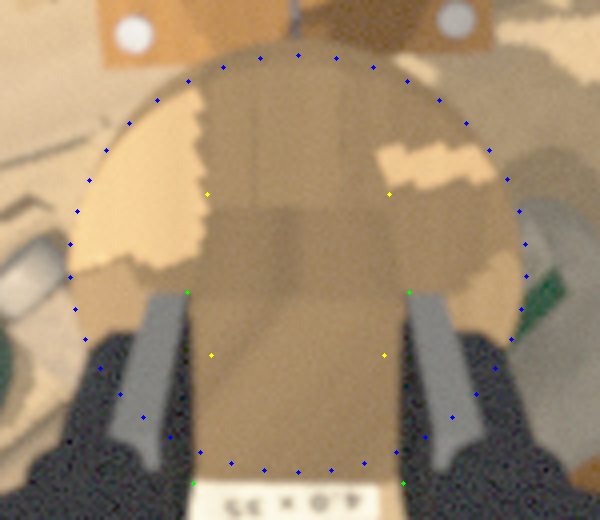

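The overlay agrees within about 2 mm. I'm moving over the pocket axis, turning the notch to the key angle, and stopping just above the pilot hole.

```bash
python3 -m crank '[[0.15,-0.01,0,0,0,0.05,0.2],[0.3,-0.022,0,0,0,0.098,0.2],[0.405,-0.022,0.1,0,0,0.098,0.2],[0.405,-0.022,0.3,0,0,0.098,0.2],[0.405,-0.022,0.5,0,0,0.098,0.2],[0.405,-0.022,0.65,0,0,0.098,0.2],[0.405,-0.022,0.74,0,0,0.098,0.2],[0.405,-0.022,0.75,0,0,0.098,0.2],[0.405,-0.022,0.75,0,0,0.098,0.2]]'
python3 - <<'E'
from h import *
p=cam('wrist','w16.png',1.5); s=telemetry.get_state(); print(s['eef_pos'],s['contact_force'],s['time'],s['qpos'][5], np.degrees(2*np.arctan2(s['tcp_rot'][1],s['tcp_rot'][0]))-180)
p=cam('scene'); b=p['pixels'][150:270,230:360,::-1]; cv2.imwrite('pics/s16.png',cv2.resize(b,None,fx=5,fy=5,interpolation=cv2.INTER_CUBIC))
E
```

```text
time: 10.3
eef_pos: [0.6114, -0.0816, 0.0697]
tcp_rot: [0.264, 0.965, 0.0, 0.0]
contact_force: [0.2, 0.5, -0.9]
opening: 0.308
[ 0.61202263 -0.08181941  0.07056354] [ 0.4795296   0.54491956 -1.26700521] 10.35 -1.3344777609964507 -30.558597235695743
```

View pics/w16.png

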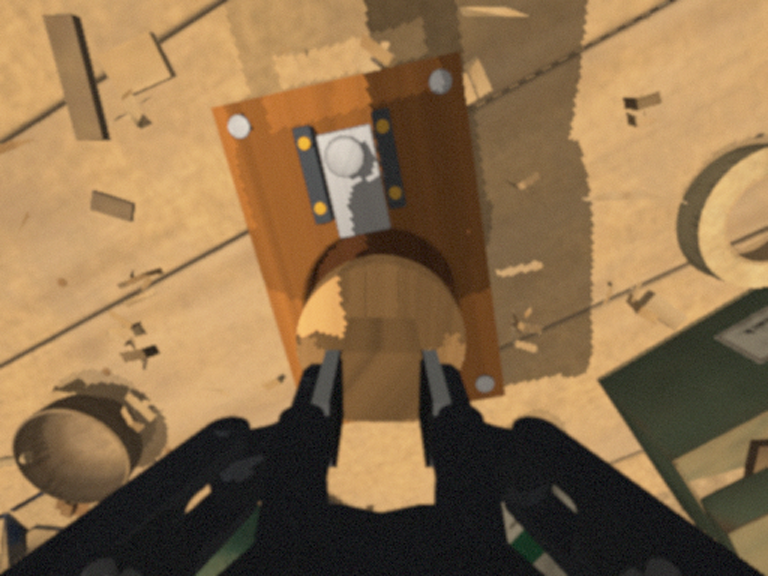

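View pics/s16.png

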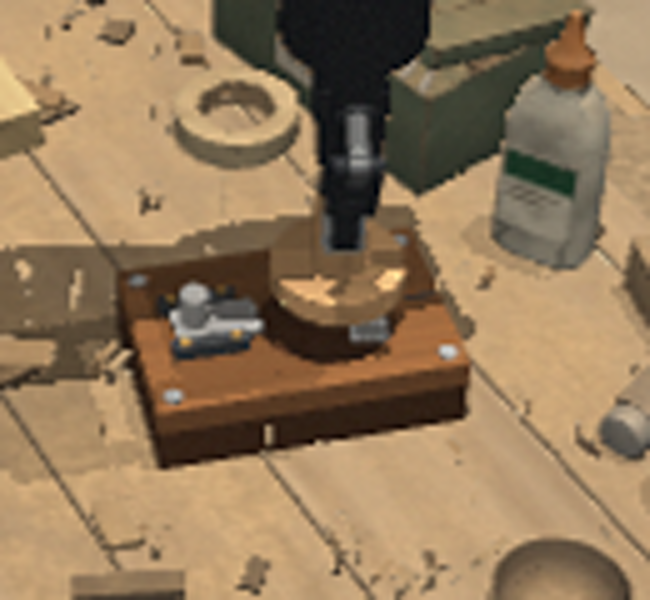

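```bash
python3 - <<'E'
from h import *
L=[]
for i in range(4):
    s=telemetry.get_state(); L.append(np.r_[s['eef_pos'],s['contact_force']]); p=cam('wrist')
print(np.round(L,4)); c=L[-1][:3]; M=R.from_quat(s['tcp_rot']).as_matrix()
im=p['pixels'][40:280,130:350,::-1].astype(float); im=np.clip(255*(im/255)**0.6,0,255).astype(np.uint8)
im=cv2.resize(im,None,fx=2.5,fy=2.5,interpolation=cv2.INTER_CUBIC)
def mkw(X,col):
    r,q=proj(p,X); cv2.circle(im,(int((q-130)*2.5+1),int((r-40)*2.5+1)),2,col,-1)
mk=lambda t,col: mkw(c+M@np.array(t),col)
h=.0028
for a in np.linspace(0,2*np.pi,40,endpoint=False): mk([.036*np.cos(a),.036*np.sin(a),h-.016],(255,0,0))
y=-.3333
def F(x,yy,z): return [.6095+np.cos(y)*x-np.sin(y)*yy,-.0797+np.sin(y)*x+np.cos(y)*yy,z]
for a in np.linspace(0,2*np.pi,60,endpoint=False): mkw(F(.039*np.cos(a),.039*np.sin(a),.044),(0,255,0))
for q in [(65,55,44),(65,-55,44),(-105,-55,44),(-105,55,44),(-41,12,51.5),(-41,-12,51.5),(-76,0,73.5)]: mkw(F(*np.array(q)/1000),(0,255,255))
cv2.imwrite('pics/w17.png',im)
E
```

```text
[[ 0.6123 -0.0819  0.071  -0.123  -1.3724 -1.6587]
 [ 0.6123 -0.082   0.071  -0.4222  0.1783 -1.9635]
 [ 0.6121 -0.0819  0.0708  0.068   0.7746 -1.5973]
 [ 0.6119 -0.0819  0.0706 -0.0641  0.1134 -2.5696]]
```

View pics/w17.png

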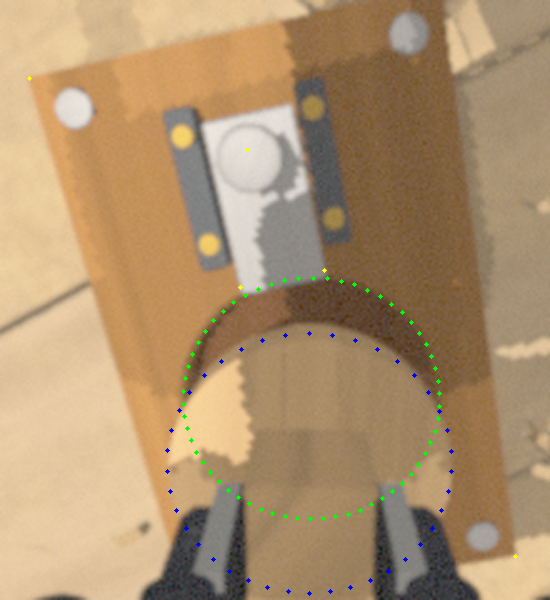

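Current TCP is about 3 mm off the axis in the overlay. I'm correcting it and lowering gently, checking the force as I go.

```bash
python3 -m crank '[[0.015,0.004,0,0,0,0,0.2],[0.015,0.004,0.03,0,0,0,0.2],[0.015,0.004,0.06,0,0,0,0.2],[0.015,0.004,0.09,0,0,0,0.2],[0.015,0.004,0.1,0,0,0,0.2],[0.015,0.004,0.1,0,0,0,0.2]]'
python3 -m crank '[[0,0,0.02,0,0,0,0.2],[0,0,0.03,0,0,0,0.2],[0,0,0.03,0,0,0,0.2]]'
```

```text
time: 11.2
eef_pos: [0.6088, -0.0799, 0.0533]
tcp_rot: [0.264, 0.965, -0.0, -0.001]
contact_force: [0.4, -0.3, -1.3]
opening: 0.308
time: 11.5
eef_pos: [0.609, -0.0797, 0.0492]
tcp_rot: [0.264, 0.965, 0.0, -0.0]
contact_force: [-0.1, 0.3, -1.0]
opening: 0.308
```

```bash
python3 -m crank '[[0,0,0.02,0,0,0,0.2],[0,0,0.035,0,0,0,0.2],[0,0,0.035,0,0,0,0.2]]'
python3 -m crank '[[0,0,0.01,0,0,0,0.2],[0,0,0.02,0,0,0,0.2],[0,0,0.02,0,0,0,0.2]]'
```

```text
time: 11.8
eef_pos: [0.6089, -0.0797, 0.0434]
tcp_rot: [0.264, 0.965, 0.0, -0.0]
contact_force: [-1.5, 0.6, -2.5]
opening: 0.308
time: 12.1
eef_pos: [0.609, -0.0798, 0.0409]
tcp_rot: [0.264, 0.965, 0.0, -0.0]
contact_force: [-1.5, 2.3, -2.1]
opening: 0.304
```

```bash
python3 -m crank '[[0,0,0.01,0,0,0,0.2],[0,0,0.02,0,0,0,0.2],[0,0,0.02,0,0,0,0.2]]'
python3 -m crank '[[0,0,0.01,0,0,0,0.2],[0,0,0.02,0,0,0,0.2],[0,0,0.02,0,0,0,0.2]]'
```

```text
time: 12.4
eef_pos: [0.6091, -0.0798, 0.038]
tcp_rot: [0.264, 0.965, 0.0, -0.0]
contact_force: [-2.1, 2.4, -1.2]
opening: 0.305
time: 12.7
eef_pos: [0.6091, -0.0798, 0.0349]
tcp_rot: [0.264, 0.965, 0.0, -0.0]
contact_force: [-1.8, 2.9, -1.2]
opening: 0.309
```

```bash
python3 -m crank '[[0,0,0.01,0,0,0,0.2],[0,0,0.015,0,0,0,0.2],[0,0,0.015,0,0,0,0.2]]'
python3 -m crank '[[0,0,0.007,0,0,0,0.2],[0,0,0.014,0,0,0,0.2],[0,0,0.014,0,0,0,0.2]]'
python3 - <<'E'
from h import *
p=cam('wrist','w18.png',1.5); s=telemetry.get_state(); print(s['eef_pos'],s['contact_force'],s['time'])
p=cam('scene'); b=p['pixels'][150:270,230:360,::-1]; cv2.imwrite('pics/s18.png',cv2.resize(b,None,fx=5,fy=5,interpolation=cv2.INTER_CUBIC))
E
```

```text
time: 13.0
eef_pos: [0.6091, -0.0799, 0.0328]
tcp_rot: [0.264, 0.965, 0.0, -0.0]
contact_force: [-2.7, 2.5, -0.1]
opening: 0.312
time: 13.3
eef_pos: [0.6091, -0.0798, 0.0311]
tcp_rot: [0.264, 0.965, 0.0, -0.0]
contact_force: [-3.6, 2.2, 2.6]
opening: 0.304
[ 0.60908966 -0.07981147  0.03109075] [-4.15477942  3.23364937  1.94800827] 13.35
```

View pics/s18.png

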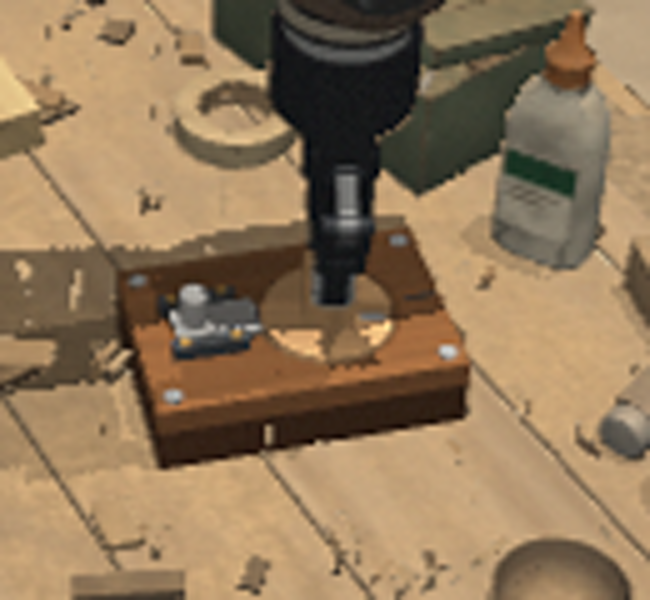

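View pics/w18.png

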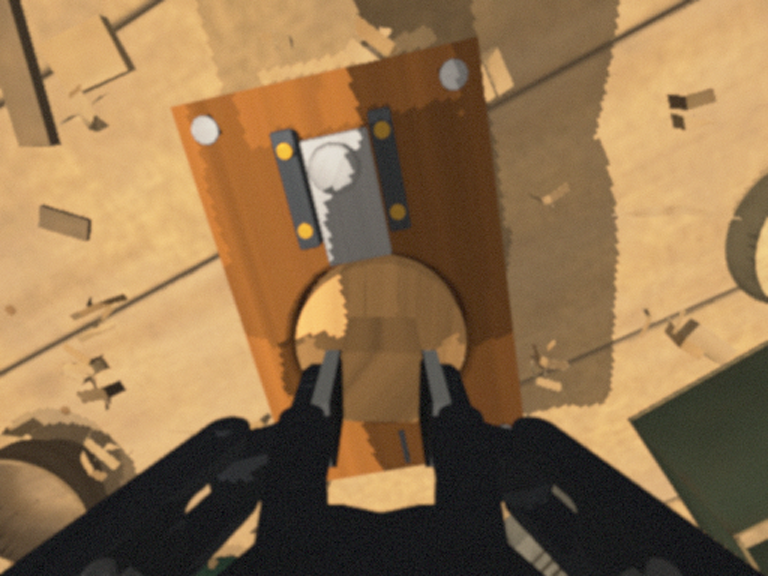

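The disc dropped straight over the key and looks flush with the rim, with about 4 N of contact starting. One light press to make sure.

```bash
python3 -m crank '[[0,0,0.005,0,0,0,0.2],[0,0,0.01,0,0,0,0.2],[0,0,0.01,0,0,0,0.2]]'
```

```text
time: 13.7
eef_pos: [0.6091, -0.0798, 0.031]
tcp_rot: [0.264, 0.965, -0.0, -0.001]
contact_force: [-6.7, 3.4, 7.2]
opening: 0.315
```

It stopped hard at TCP 0.0310, against 0.0308 predicted for fully seated, under a press of about 9 N. Releasing and rising.

```bash
python3 -m crank '[[0,0,-0.01,0,0,0,0.25],[0,0,-0.01,0,0,0,0.4],[0,0,-0.01,0,0,0,0.7],[0,0,-0.01,0,0,0,0.7],[0,0,-0.05,0,0,0,0.7],[0,0,-0.2,0,0,0,0.7],[0,0,-0.4,0,0,0,0.7],[0,0,-0.55,0,0,0,0.7],[0,0,-0.55,0,0,0,0.5]]' 20
python3 - <<'E'
from h import *
p=cam('wrist','w19.png',1.5); s=telemetry.get_state(); print(s['eef_pos'],s['contact_force'],s['time'])
p=cam('scene'); b=p['pixels'][150:270,230:360,::-1]; cv2.imwrite('pics/s19.png',cv2.resize(b,None,fx=5,fy=5,interpolation=cv2.INTER_CUBIC))
E
```

```text
time: 14.6
eef_pos: [0.6127, -0.0811, 0.1172]
tcp_rot: [0.264, 0.965, -0.0, 0.005]
contact_force: [-0.4, 0.3, 0.0]
opening: 0.546
[ 0.61112338 -0.080662    0.11462773] [ 0.41102327  0.07129277 -0.46038559] 14.65
```

View pics/s19.png

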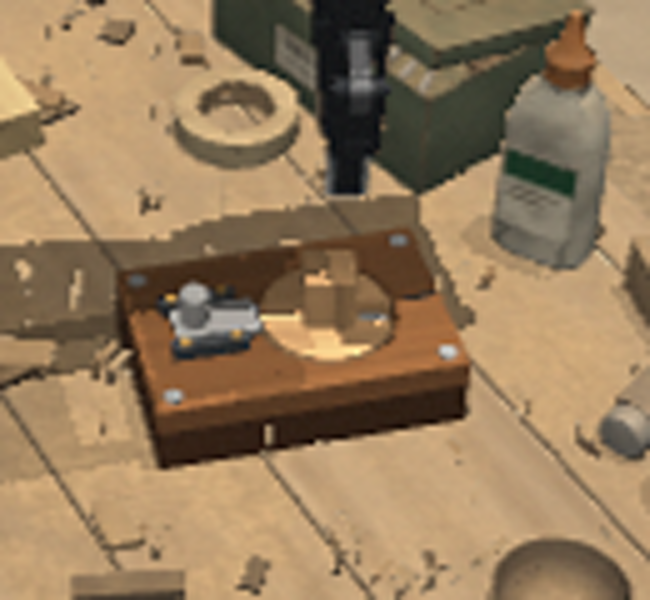

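View pics/w19.png

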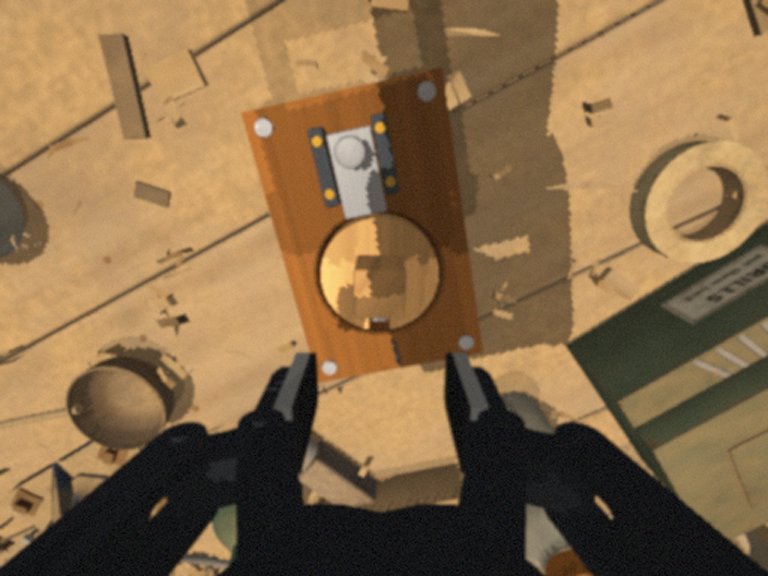

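The blank is released and flush, with the key showing in the notch at (213,251). Next is the bolt: moving over the knob with the jaws across the fixture.

```bash
python3 -m crank '[[0.2,-0.04,0,0,0,-0.05,0.5],[0.4,-0.08,0,0,0,-0.1,0.5],[0.488,-0.099,0,0,0,-0.127,0.5],[0.488,-0.099,0.1,0,0,-0.127,0.5],[0.488,-0.099,0.2,0,0,-0.127,0.5],[0.488,-0.099,0.25,0,0,-0.127,0.5],[0.488,-0.099,0.25,0,0,-0.127,0.5]]' 30
python3 - <<'E'
from h import *
p=cam('wrist'); s=telemetry.get_state(); c=s['eef_pos'];M=R.from_quat(s['tcp_rot']).as_matrix(); print(c,s['contact_force'],s['time'],s['tcp_rot'])
im=p['pixels'][:,:,::-1].copy(); im=cv2.resize(im,None,fx=1.5,fy=1.5)
def mkw(X,col):
    r,q=proj(p,X); cv2.circle(im,(int(q*1.5),int(r*1.5)),3,col,-1)
y=-.3333
def F(x,yy,z): return [.6095+np.cos(y)*x-np.sin(y)*yy,-.0797+np.sin(y)*x+np.cos(y)*yy,z]
mkw(F(-.076,0,.0735),(0,255,0)); mkw(F(-.060,0,.0735),(0,0,255)); mkw([c[0],c[1],.0735],(255,0,0))
cv2.imwrite('pics/w20.png',im)
p=cam('scene'); b=p['pixels'][150:270,230:360,::-1]; cv2.imwrite('pics/s20.png',cv2.resize(b,None,fx=5,fy=5,interpolation=cv2.INTER_CUBIC))
E
```

```text
time: 15.4
eef_pos: [0.5374, -0.0554, 0.0715]
tcp_rot: [0.167, 0.986, 0.0, -0.002]
contact_force: [-0.2, 0.7, 0.0]
opening: 0.504
[ 0.53826353 -0.05555744  0.07274907] [-0.63511788 -0.25629658 -0.38375794] 15.45 [ 1.66507805e-01  9.86039083e-01  1.55623805e-04 -1.43285859e-03]
```

View pics/w20.png

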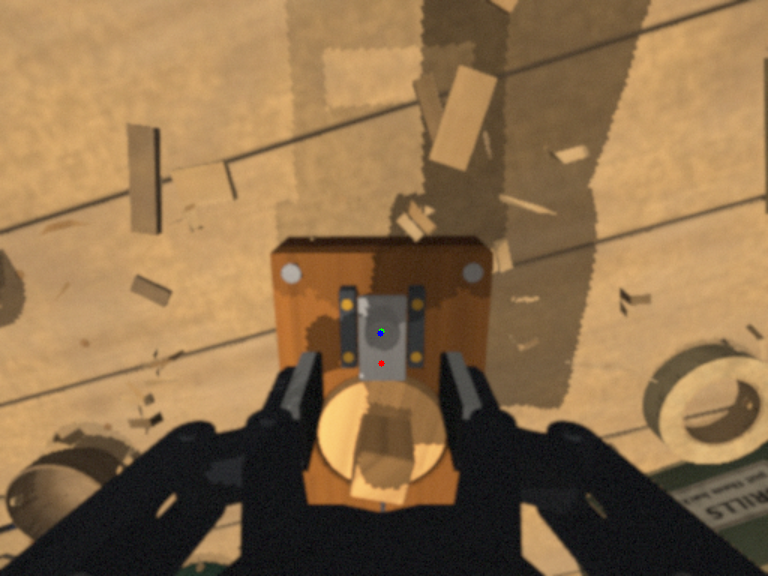

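View pics/s20.png

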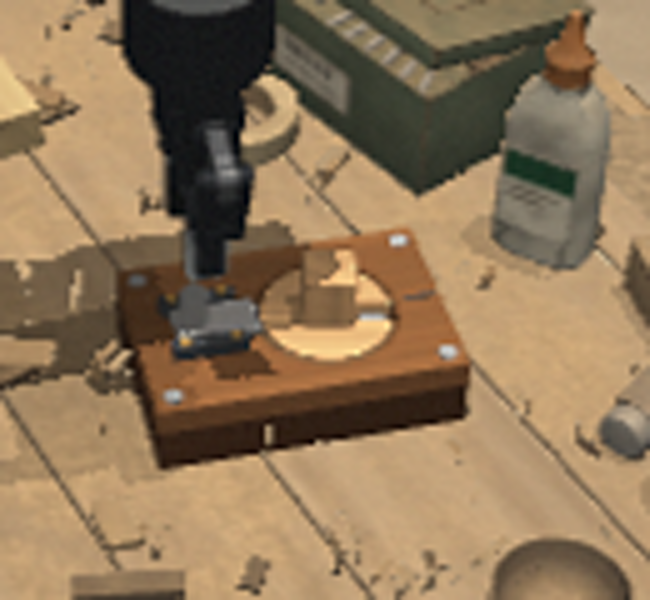

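The markers sit on the knob at (221,254), and the reported TCP agrees within 1 mm. Lowering and gripping lightly.

```bash
python3 -m crank '[[0,0,0.08,0,0,0,0.5],[0,0,0.16,0,0,0,0.5],[0,0,0.22,0,0,0,0.5],[0,0,0.24,0,0,0,0.5],[0,0,0.24,0,0,0,0.3],[0,0,0.24,0,0,0,0.1],[0,0,0.24,0,0,0,0.1],[0,0,0.24,0,0,0,0.1],[0,0,0.24,0,0,0,0.1]]' 30
```

```text
time: 16.4
eef_pos: [0.5392, -0.0557, 0.039]
tcp_rot: [0.166, 0.986, -0.0, 0.001]
contact_force: [0.1, -0.3, 1.5]
opening: 0.1
```

```bash
python3 - <<'E'
from h import *
s=telemetry.get_state(); print(s['eef_pos'],s['opening'],s['contact_force'])
p=cam('scene'); b=p['pixels'][170:250,230:330,::-1]; cv2.imwrite('pics/s21.png',cv2.resize(b,None,fx=7,fy=7,interpolation=cv2.INTER_CUBIC))
p=cam('wrist'); b=p['pixels'][180:300,190:320,::-1]; cv2.imwrite('pics/w21.png',cv2.resize(b,None,fx=5,fy=5,interpolation=cv2.INTER_CUBIC))
E
```

```text
[ 0.53918699 -0.05565199  0.03902914] 0.0997817331414107 [ 0.09857798 -0.27156137  1.54870005]
```

View pics/s21.png

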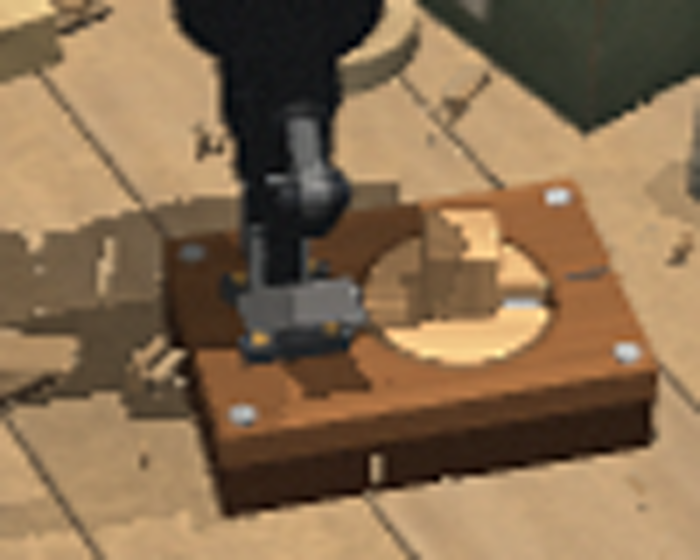

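View pics/w21.png

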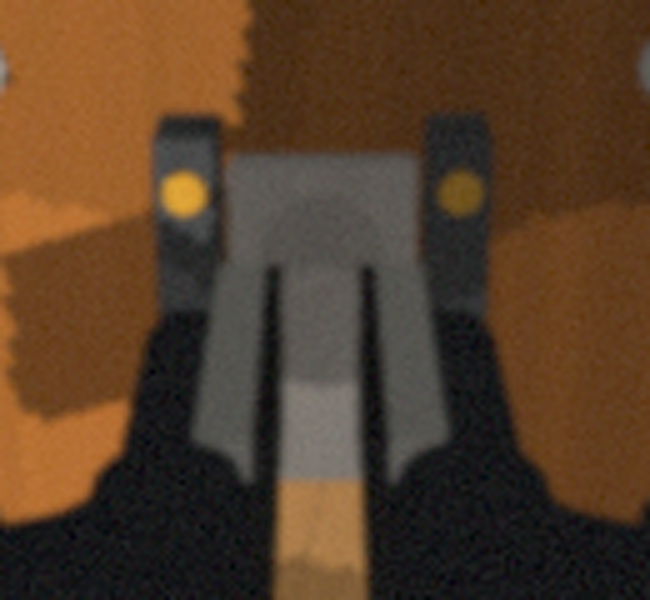

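The pads closed just above the knob's top, so the tips really are about 34 mm behind the reported TCP. I'm opening, going 10 mm lower and closing again.

```bash
python3 -m crank '[[0,0,-0.02,0,0,0,0.4],[0,0,-0.02,0,0,0,0.5],[0,0,0.02,0,0,0,0.5],[0,0,0.06,0,0,0,0.5],[0,0,0.07,0,0,0,0.4],[0,0,0.07,0,0,0,0.1],[0,0,0.07,0,0,0,0.1],[0,0,0.07,0,0,0,0.1],[0,0,0.07,0,0,0,0.1]]' 30
```

```text
time: 17.4
eef_pos: [0.5383, -0.0551, 0.0275]
tcp_rot: [0.166, 0.986, 0.0, -0.0]
contact_force: [0.9, 1.8, -3.5]
opening: 0.17
```

Knob gripped (opening 0.17). Sliding it along fixture +x, which is tool -x.

```bash
python3 -m crank '[[-0.02,0,0,0,0,0,0.1],[-0.04,0,0,0,0,0,0.1],[-0.06,0,0,0,0,0,0.1],[-0.08,0,0,0,0,0,0.1],[-0.08,0,0,0,0,0,0.1]]'
python3 -m crank '[[-0.015,0,0,0,0,0,0.1],[-0.03,0,0,0,0,0,0.1],[-0.03,0,0,0,0,0,0.1]]'
python3 - <<'E'
from h import *
s=telemetry.get_state(); print(s['eef_pos'],s['opening'],s['contact_force'],s['time'])
p=cam('scene'); b=p['pixels'][170:250,230:330,::-1]; cv2.imwrite('pics/s22.png',cv2.resize(b,None,fx=7,fy=7,interpolation=cv2.INTER_CUBIC))
E
```

```text
time: 17.9
eef_pos: [0.5503, -0.0593, 0.0275]
tcp_rot: [0.166, 0.986, 0.0, 0.0]
contact_force: [0.5, 3.3, -4.8]
opening: 0.166
time: 18.2
eef_pos: [0.5508, -0.0595, 0.0274]
tcp_rot: [0.166, 0.986, 0.001, -0.005]
contact_force: [-9.1, 6.8, 3.6]
opening: 0.161
[ 0.55076038 -0.05947262  0.02740371] 0.1613158574523073 [-9.10556647  6.75528927  3.58418369] 18.2
```

View pics/s22.png

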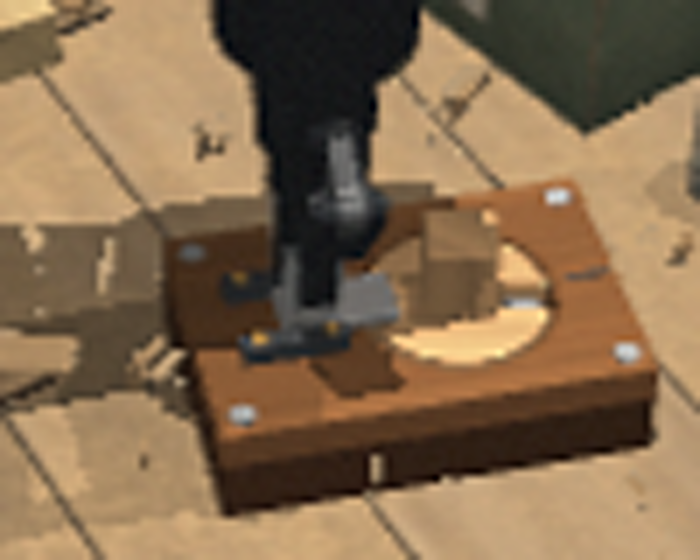

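```bash
python3 -m crank '[[-0.01,0,0,0,0,0,0.1],[-0.02,0,0,0,0,0,0.1],[-0.02,0,0,0,0,0,0.1]]'
python3 -m crank '[[0.04,0,0,0,0,0,0.2],[0.04,0,0,0,0,0,0.4],[0.04,0,0,0,0,0,0.5],[0.04,0,0,0,0,0,0.5],[0.04,0,-0.2,0,0,0,0.5],[0.04,0,-0.4,0,0,0,0.5],[0.04,0,-0.6,0,0,0,0.5],[0.04,0,-0.6,0,0,0,0.5]]'
python3 - <<'E'
from h import *
s=telemetry.get_state(); c=s['eef_pos'];print(s['eef_pos'],s['opening'],s['contact_force'],s['time'])
p=cam('scene'); b=p['pixels'][170:250,230:330,::-1]; cv2.imwrite('pics/s23.png',cv2.resize(b,None,fx=7,fy=7,interpolation=cv2.INTER_CUBIC))
p=cam('wrist'); im=p['pixels'][120:330,150:350,::-1].copy(); im=cv2.resize(im,None,fx=2.8,fy=2.8,interpolation=cv2.INTER_CUBIC)
def mkw(X,col):
    r,q=proj(p,X); cv2.circle(im,(int((q-150)*2.8),int((r-120)*2.8)),3,col,-1)
y=-.3333
def F(x,yy,z): return [.6095+np.cos(y)*x-np.sin(y)*yy,-.0797+np.sin(y)*x+np.cos(y)*yy,z]
mkw(F(-.060,0,.0735),(0,0,255))
for yy in (-.012,.012): mkw(F(-.025,yy,.0515),(0,0,255)); mkw(F(-.041,yy,.0515),(0,255,0)); mkw(F(-.0275,yy,.0515),(255,0,0))
for q in [(65,55,44),(65,-55,44),(-105,-55,44),(-105,55,44)]: mkw(F(*np.array(q)/1000),(0,255,255))
cv2.imwrite('pics/w23.png',im)
E
```

```text
time: 18.55
eef_pos: [0.5506, -0.0594, 0.0273]
tcp_rot: [0.166, 0.986, 0.001, -0.009]
contact_force: [-16.0, 7.1, 9.4]
opening: 0.168
time: 19.35
eef_pos: [0.5556, -0.0615, 0.1238]
tcp_rot: [0.166, 0.986, -0.001, 0.006]
contact_force: [0.0, -0.8, 0.5]
opening: 0.502
[ 0.55563744 -0.06146665  0.12383345] 0.5016904807454694 [ 7.37498238e-05 -7.96229642e-01  4.57493459e-01] 19.35
```

View pics/w23.png

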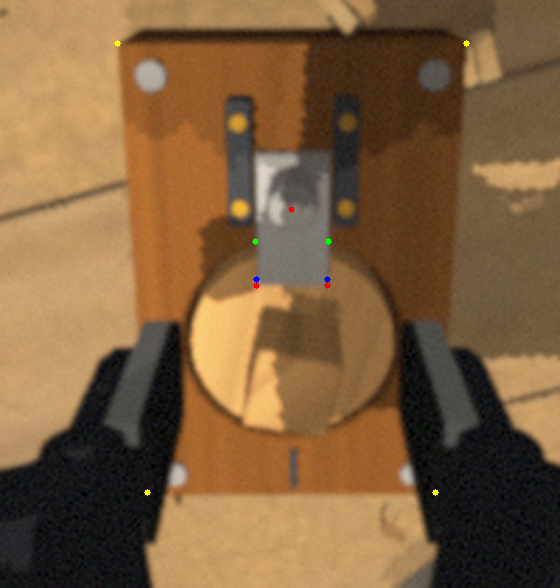

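View pics/s23.png

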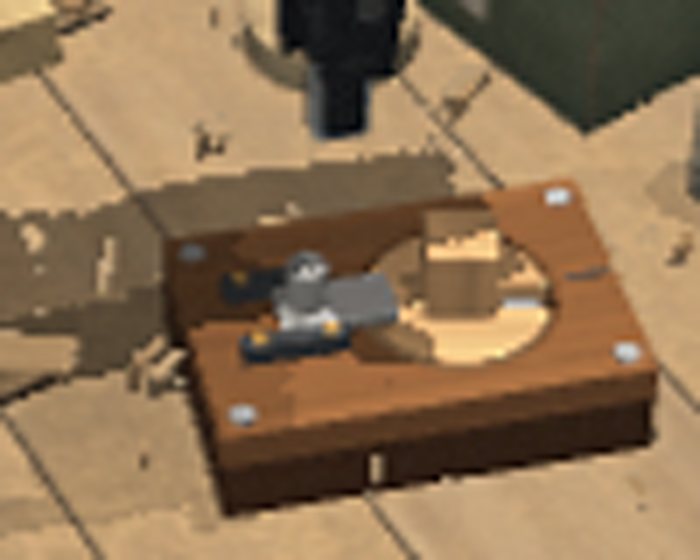

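The bolt stopped hard (about 17 N) after 13 mm of travel, and its end sits at the full-in marker in the overlay. Since that depends on where it started, I'll check more precisely before handing in.

```bash
python3 - <<'E'
from h import *
import pickle
p=cam('wrist'); pickle.dump(p,open('w24.pkl','wb'))
k=6
im=p['pixels'][185:305,205:300,::-1].astype(float); im=np.clip(255*(im/255)**0.6,0,255).astype(np.uint8); im=cv2.resize(im,None,fx=k,fy=k,interpolation=cv2.INTER_CUBIC)
cv2.imwrite('pics/w24a.png',im[:590])
def mkw(X,col):
    r,q=proj(p,X); cv2.circle(im,(int((q-205+.5)*k),int((r-185+.5)*k)),2,col,-1)
y=-.3333
def F(x,yy,z): return [.6095+np.cos(y)*x-np.sin(y)*yy,-.0797+np.sin(y)*x+np.cos(y)*yy,z]
for a in np.linspace(0,2*np.pi,80,endpoint=False): mkw(F(.039*np.cos(a),.039*np.sin(a),.044),(0,255,0))
for yy in np.linspace(-.012,.012,5): mkw(F(-.025,yy,.0515),(0,0,255)); mkw(F(-.0275,yy,.0515),(255,0,0))
mkw(F(.053,0,.044),(0,0,255)); mkw(F(-.06,0,.0735),(0,255,255))
cv2.imwrite('pics/w24.png',im[:598])
E
```

```text
(no output)
```

View pics/w24.png

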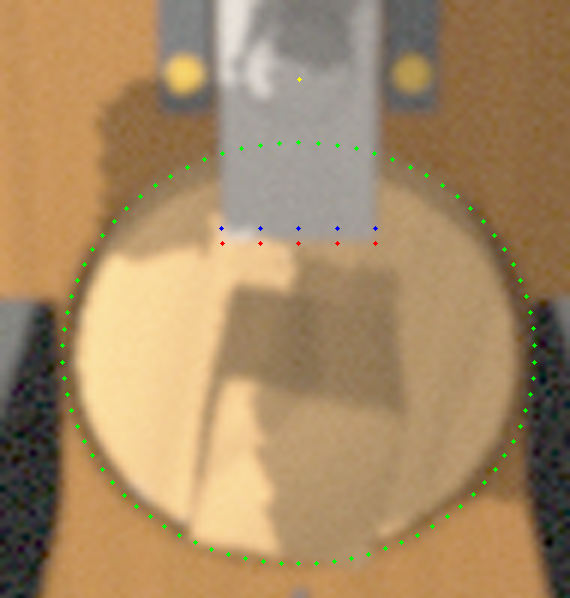

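View pics/w24a.png

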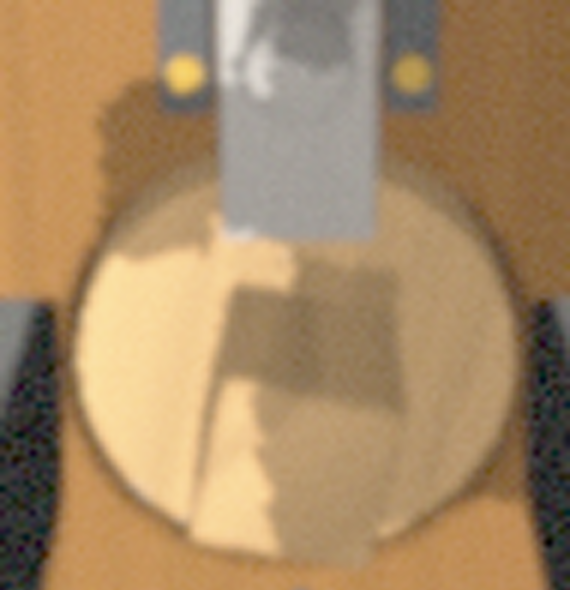

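The end reads about 14.7 to 15.2 mm. I suspect my release dragged the knob back a touch, because I backed off before the jaws opened. I'll re-grip, push to the stop and open without backing off.

```bash
python3 -m crank '[[0.03,0,0.15,0,0,0,0.5],[0.03,0,0.35,0,0,0,0.5],[0.03,0,0.5,0,0,0,0.5],[0.03,0,0.6,0,0,0,0.5],[0.03,0,0.63,0,0,0,0.5],[0.03,0,0.63,0,0,0,0.3],[0.03,0,0.63,0,0,0,0.1],[0.03,0,0.63,0,0,0,0.1],[0.03,0,0.63,0,0,0,0.1],[0.03,0,0.63,0,0,0,0.1]]' 30
python3 -m crank '[[-0.01,0,0,0,0,0,0.1],[-0.02,0,0,0,0,0,0.1],[-0.02,0,0,0,0,0,0.1]]'
```

```text
time: 20.5
eef_pos: [0.548, -0.0584, 0.0243]
tcp_rot: [0.166, 0.986, 0.0, 0.001]
contact_force: [0.9, 1.5, -0.0]
opening: 0.169
time: 20.8
eef_pos: [0.5479, -0.0584, 0.0242]
tcp_rot: [0.166, 0.986, 0.001, -0.004]
contact_force: [-8.0, 3.6, 8.8]
opening: 0.166
```

It didn't move at all under about 9 N, when sliding takes about 2 N, so it is on its stop. Opening in place and lifting straight away.

```bash
python3 -m crank '[[0,0,0,0,0,0,0.3],[0,0,0,0,0,0,0.5],[0,0,0,0,0,0,0.6],[0,0,-0.1,0,0,0,0.6],[0,0,-0.3,0,0,0,0.6],[0,0,-0.6,0,0,0,0.6],[0,0,-0.9,0,0,0,0.6],[0.2,0,-0.9,0,0,0,0.6],[0.4,0,-0.9,0,0,0,0.6],[0.4,0,-0.9,0,0,0,0.6]]'
python3 - <<'E'
from h import *
s=telemetry.get_state(); print(s['eef_pos'],s['contact_force'],s['time'])
p=cam('scene'); b=p['pixels'][150:330,220:370,::-1]; cv2.imwrite('pics/s25.png',cv2.resize(b,None,fx=3.3,fy=3.3,interpolation=cv2.INTER_CUBIC))
for l,z in [('nail_jar',0),('turned_bowl',0),('oak_block',0)]:
    for q in finder.pinpoint(l,p)[:1]: print(l,np.round(onz(p,*q['location'],z),3))
w=cam('wrist','w25.png',1.5)
t=cam('top'); b=t['pixels'][140:250,120:360,::-1]; cv2.imwrite('pics/t25.png',cv2.resize(b,None,fx=3.3,fy=3.3,interpolation=cv2.INTER_CUBIC))
E
```

```text
time: 21.8
eef_pos: [0.491, -0.0388, 0.1591]
tcp_rot: [0.166, 0.986, -0.0, -0.0]
contact_force: [0.2, -0.6, -0.5]
opening: 0.603
[ 0.49101837 -0.0387765   0.15913707] [ 0.16140818 -0.60812762 -0.52600311] 21.8
nail_jar [ 0.6   -0.088 -0.   ]
turned_bowl [ 0.586 -0.302  0.   ]
oak_block [0.412 0.38  0.   ]
```

View pics/s25.png

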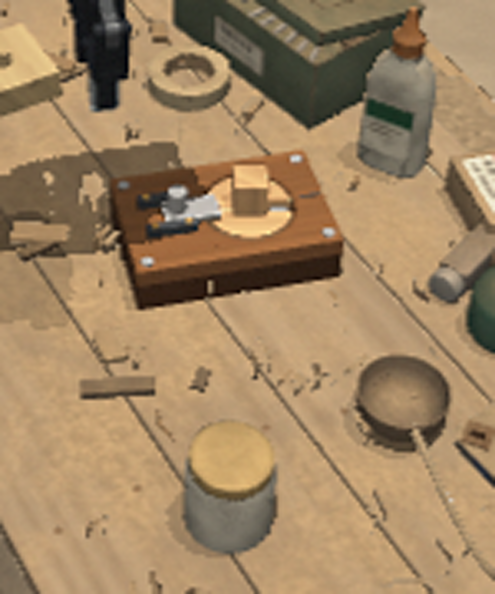

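View pics/w25.png

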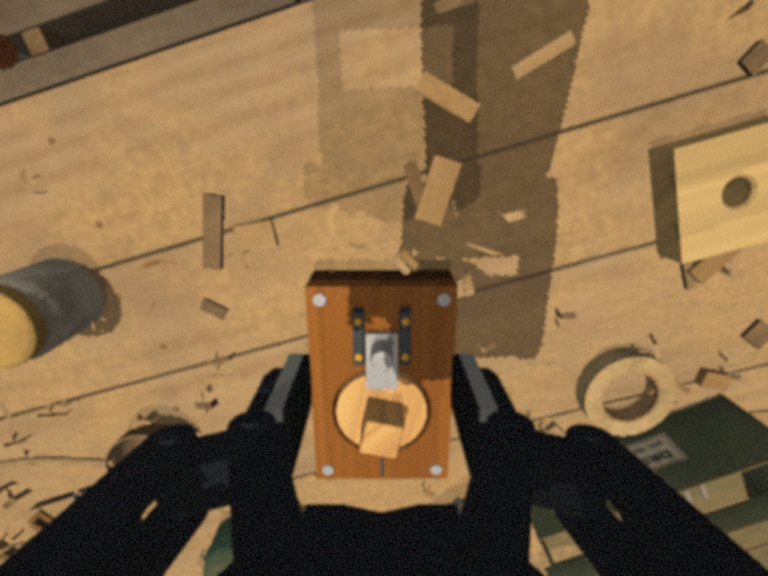

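The scene crop shows the bolt over the rim, the blank flush, and the jar and bowl standing where they were. The arm is clear, so I'm handing in.

```bash
python3 -c "
from plant import ticket
print(ticket.sign_off())"
```

```text
the job is handed in; nothing more can be done
None
```

I handed the job in at about 22 s with the blank seated in the pocket and the bolt in over its rim. `sign_off` gives no verdict, so the checks below are all I have.

**What I did**
- **Lifting the blank:** The first grip missed because the fingertips sit about 34 mm behind the reported tool point. A lower grip held, and I lifted the blank from its stand.
- **Seating it:** The wrist camera showed the key about 11° off the mark, so I turned the notch to that angle before lowering. It went over the key on the first descent, so I did not need to search for it by turning under pressure. It stopped where a fully seated disc should, under about 9 N.
- **Bolt:** I let go of the blank, gripped the knob (again too high on the first try) and slid the bolt to a stop.

**Last checks**
- **Blank:** The pictures show the disc flush with the rim and the key in the notch.
- **Bolt:** The camera put the first push at about 14.7 to 15.2 mm, and it had travelled about 13 mm, so it probably started 2 to 3 mm in. I then gripped it again; it did not move under about 9 N, well above the 2 N needed to slide it. I take that as the full stop, but no picture measured 16 mm.
- **Bystanders:** The jar and bowl look unmoved in the pictures. For the oak block I only have the detector: it reported about 17 mm from its first reading, but those readings scatter by several mm and the arm never went near it. The detector also reported the jar at the fixture, which the picture contradicts.
- **Arm:** At hand-in it was clear of everything.

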